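# Fold up the soap tray and pack the second layer

### The arm

A 6-joint arm with a two-finger parallel gripper is mounted at the origin on the work surface. World frame = base frame: x ahead of the robot, y to its left, z up, the work surface at z = 0. Lengths are in m, angles in rad, forces in N, time in s.
With the tool pointing down it reaches from about 0.325 to 0.775 m from the base axis. Payload 5.5 kg.
Tool frame: the origin (TCP) lies at the very end of the fingers, on their centre line; the grasp point (between the pads) lies bot.hold_point_z behind it (bot.hold_point_z is the distance from the TCP to the grasp point, in m); z points along the fingers, y is the line along which they close (so a half turn about z gives the same grasp; the last joint's range is limited). The gripper opens to 85 mm and grips with 20 to 120 N. Pads are 22 mm wide; open, the fingers measure 114 mm over their backs; the gripper's body (76 mm by 85 mm) begins 54 mm behind the grasp point. The pads swing forward as they close: fully open they stand 13 mm farther back than shut.
Start: joints at [1.168, 0.091, 1.231, -0, 1.82, -0.057], TCP at [0.203, 0.564, 0.231] pointing down, gripper open.
Joint ranges: [-2.87, 2.87], [-0.86, 2.18], [0.17, 2.46], [-1.51, 4.65], [0.06, 2.69], [-2.65, 2.65]. Speed limits (rad/s): [2.57, 2.57, 3.01, 3.14, 3.14, 3.14].

### API

Orientations are given as a 3x3 rotation matrix whose columns are the frame's x, y, z axes.
In Python, from cell import bot, eyes gives the robot as it stands.
- The arm moves only by the tool apply_moves, never from a script. Its argument "rows" is a list of rows, each a list of 4 numbers: the shift along the tool's x, y, z normalised to -1 to 1, where 1 is 0.5 m, then the turn about the tool's z normalised to -1 to 1, where 1 is 60 degrees. A call has 1 to 5 rows; each row is the pose to reach, as a shift and turn from the pose commanded when the call began, along the tool's axes at that moment; what a row does not reach only later rows make up. A row lasts 1/10 s, in which the tool goes at most 50 mm and 8.59 degrees, less where a joint would pass 70% of its speed; a pose out of reach is approached as far as the arm can. A call with a number of a shift or a turn outside -1 to 1 is refused whole. A call with a gripper value outside its range is refused whole. "claw" is the opening, from 0 (shut) to 1 (fully open), set as the call begins (left out, the last holds). The fingers move at their own pace and stop on an object; "newtons" is the grip in N (left out, the last holds). Time passes only in rows, so rows that repeat a pose let the fingers close. It gives the time, the measured TCP pose, the force, the opening and the grip force at its end, in the units of the state.
- bot.get_state(): the state, without advancing time (a new reading comes with each control period).
- eyes.camera(name): name is "scene" or "side" or "wrist"; returns a dict with "frame" (384x512x3 uint8, red, green, blue), "mtx" (3x3 intrinsics, pixels), "T" (4x4, takes a point from camera to world coordinates). Camera axes: x right, y down, z forward; pixel columns grow to the right and rows downward; lengths in m; the calibration is good to about 2 mm. A picture is of the moment at which its call begins. There is no depth.
- bot.hand_in(): hands the job in; it is judged then, once.
The state is a dict: "time": time; "joint_positions": joint angles; "dq": joint speeds; "joint_efforts": joint torques, N m; "tcp_pos": TCP position; "tool_rot": TCP orientation; "contact_force": force on the tool from outside, world axes, zero at the start; "moment": the same for the moment, N m; "width": opening from 0.0 (shut) to 1.0 (fully open); "grip_force": force on a finger pad.
Only numpy, scipy, OpenCV 4.12 (cv2) and the standard library are available. Lean on these libraries where they do the work, as an engineer would, in place of code of your own. Each camera call takes 0.05 s, during which the arm holds its last target. There are 200 camera calls.

### The job

Fold the three flat walls of the grey soap tray fully upright. Then lay the white divider flat on the two soaps in the tray, its grip bar up, its sides in line with the tray, and set the spare soap lying flat on the divider beside the grip bar. Leave the soap dish, the squeegee and the spray bottle where they are.

Things in the scene. Friction and masses are not known exactly. Their poses are not given: they have to be found in the camera images.
- tray: grey plastic fold-flat tray fixed to the counter; origin under the middle of its base, z up, x towards its far wall, y towards its left wall. Base 130 (x) x 150 (y) mm, floor 10 mm above the counter; a fixed wall 5 mm thick stands 50 mm above the floor along its -x edge. Walls up, the inside is 120 (x) x 140 (y) x 50 mm deep and each tab stands 28 mm above its wall
- left_wall (a joint): hinge of the left (+y) wall: 0 = lying flat outwards just over the counter, 1.571 = upright at its stop; stiff, stays where it is left. The wall is 120 mm long along the hinge, 50 mm tall, 5 mm thick; hinge line at y = +72.5 mm in the tray's frame, z = 10 mm
- right_wall (a joint): hinge of the right (-y) wall: 0 = lying flat outwards just over the counter, 1.571 = upright at its stop; stiff, stays where it is left. The wall is 120 mm long along the hinge, 50 mm tall, 5 mm thick; hinge line at y = -72.5 mm in the tray's frame, z = 10 mm
- far_wall (a joint): hinge of the far (+x) wall: 0 = lying flat outwards just over the counter, 1.571 = upright at its stop; stiff, stays where it is left. The wall is 140 mm long along the hinge, 50 mm tall, 5 mm thick; hinge line at x = +62.5 mm in the tray's frame, z = 10 mm
- left_wall_tab (a point): grip point on the left wall's pull tab, in the middle of the tab's width and thickness, 74 mm from the hinge line (4 mm short of the tab's end); the tab is 30 mm wide along the hinge, 5 mm thick and sticks out 28 mm beyond the wall's 50 mm edge
- right_wall_tab (a point): grip point on the right wall's pull tab, in the middle of the tab's width and thickness, 74 mm from the hinge line (4 mm short of the tab's end); the tab is 30 mm wide along the hinge, 5 mm thick and sticks out 28 mm beyond the wall's 50 mm edge
- far_wall_tab (a point): grip point on the far wall's pull tab, in the middle of the tab's width and thickness, 74 mm from the hinge line (4 mm short of the tab's end); the tab is 30 mm wide along the hinge, 5 mm thick and sticks out 28 mm beyond the wall's 50 mm edge
- soap_a: cream soap bar lying in the tray, left half; 62 (x) x 46 (y) x 22 mm high, origin at the centre of its underside
- soap_b: the same soap bar in the tray's right half
- spare_soap: the third, equal soap bar, lying on the counter beside the tray; 62 (x) x 46 (y) x 22 mm high, origin at the centre of its underside
- divider: white rigid divider board lying on the counter beside the tray; 110 (x) x 130 (y) x 5 mm thick, origin at the centre of its underside; in the middle of its top stands a grip bar 50 (x) x 10 (y) mm, rising to 29 mm above the underside. It is 10 mm smaller than the tray's inside both ways
- soap_dish: white ceramic soap dish, 85 x 125 x 22 mm, origin at the centre of its underside; to be left alone
- squeegee: yellow squeegee lying flat, blade 180 mm, handle 140 mm, origin between blade and handle on the counter; to be left alone
- spray_bottle: clear spray bottle, 72 mm wide, 213 mm tall, origin at the centre of its underside; to be left alone
Not all that is in view belongs to the job. Leave any green look-alike of the spare_soap alone. What is shaped like the divider but orange is not meant.

How it is judged:
On the way, in this order (a step that is already met when the one before it is completed fails the run):
1. the left, right and far walls stand upright (value of joint each of left_wall, right_wall, far_wall above 1.43 rad), for 0.2 s.
2. the divider lies flat on the two lower soaps inside the raised walls (all of step 1 and x of divider in the frame of tray between -0.012 and 0.012 m and y of divider in the frame of tray between -0.012 and 0.012 m and z of divider in the frame of tray between 0.028 and 0.037 m and angle between divider's own z axis and vertical below 0.08 rad and angle between the x axis of divider and the x axis of tray, either way round below 0.2 rad), for 0.2 s.
At the end, for the whole second after the job is handed in: hinged walls above 1.43 rad; lower soaps flat on the tray floor; divider flat on them (4.5 deg), centred within 12 mm, in line within 11 deg; spare soap flat on the divider (6 deg), within 30 mm (x) and 50 mm (y) of the tray's centre; divider and spare soap at rest (all of step 2 and x of soap_a in the frame of tray between -0.03 and 0.03 m and y of soap_a in the frame of tray between -0.05 and 0.05 m and z of soap_a in the frame of tray between 0.006 and 0.014 m and angle between each of soap_a, soap_b, spare_soap's own z axis and vertical below 0.1 rad and x of soap_b in the frame of tray between -0.03 and 0.03 m and y of soap_b in the frame of tray between -0.05 and 0.05 m and z of soap_b in the frame of tray between 0.006 and 0.014 m and x of spare_soap in the frame of tray between -0.03 and 0.03 m and y of spare_soap in the frame of tray between -0.05 and 0.05 m and z of spare_soap in the frame of tray between 0.032 and 0.042 m and linear speed of each of divider, spare_soap below 0.02 m/s); the robot touches nothing.
It fails at once if the soap dish is moved by more than 30 mm (distance of soap_dish from where it was at the start of the episode above 0.03 m).
It fails at once if the squeegee is moved by more than 30 mm (distance of squeegee from where it was at the start of the episode above 0.03 m).
It fails at once if the spray bottle is moved by more than 30 mm (distance of spray_bottle from where it was at the start of the episode above 0.03 m).
It also fails if it takes over 72 s, if anything falls off the work surface, if the arm or the gripper's body presses on something with over 40 N, if the wrist force passes 120 N, or if a joint passes its speed limit or range.

## Working session

There is one attempt and no reset: what is moved stays moved. The work goes in short steps, Python scripts to look and compute and a tool call to move; the robot and the scene stay as the last step left them, time stands still between calls to the robot, and variables do not carry over. Pictures are saved under pics/ and viewed, at most 10 in all, crops included, and the job is handed in when it is done.

Besides the shell and the picture viewer there is one more tool, called by a JSON object that holds its "name" and its "arguments", one argument or row to a line. apply_moves: Moves the arm, as the interface text tells. Its arguments: {"type":"object","properties":{"rows":{"type":"array"},"claw":{"type":"number"},"newtons":{"type":"number"}},"required":["rows"]}

```bash
ls; mkdir -p pics
python3 - <<'E'
from cell import bot, eyes
import cv2,numpy as np
print(bot.get_state(), bot.hold_point_z)
for n in ("scene","side","wrist"):
    c=eyes.camera(n); np.savez(f"pics/{n}0.npz",**c)
    cv2.imwrite(f"pics/{n}0.png",cv2.resize(c["frame"][:,:,::-1],(800,600),interpolation=cv2.INTER_CUBIC))
    print(n,c["mtx"].tolist(),c["T"].round(3).tolist())
E
```

```text
pics
{'time': 0.0, 'joint_positions': array([ 1.16830795e+00,  9.18488073e-02,  1.23192502e+00,  2.08995627e-05,
        1.81981012e+00, -5.66792069e-02]), 'dq': array([-0.00028661,  0.00027779,  0.00105871,  0.00010734,  0.00042422,
       -0.00260206]), 'joint_efforts': array([ 2.30297210e-04, -4.58734882e+01, -4.18022275e+01,  1.31668372e-05,
        1.16032537e-02, -1.69761881e-05]), 'tcp_pos': array([0.20324123, 0.56421196, 0.2301348 ]), 'tool_rot': array([[-9.40803171e-01,  3.38952437e-01, -7.98646945e-04],
       [ 3.38953352e-01,  9.40801412e-01, -1.82424014e-03],
       [ 1.33037531e-04, -1.98695497e-03, -9.99998017e-01]]), 'contact_force': array([-0.4556102 , -0.65769895, -0.16063955]), 'moment': array([ 0.00907531,  0.0067294 , -0.0462501 ]), 'grip_force': 0.0, 'width': 1.000908571722606} 0.0187
scene [[354.0548181920618, 0.0, 252.86234422720082], [0.0, 354.0548181920618, 184.72390944532313], [0.0, 0.0, 1.0]] [[-0.7, 0.504, -0.507, 1.306], [0.715, 0.502, -0.488, 0.651], [0.008, -0.703, -0.711, 1.069], [0.0, 0.0, 0.0, 1.0]]
side [[414.47168039133, 0.0, 257.40592528184476], [0.0, 414.47168039133, 185.51795478476967], [0.0, 0.0, 1.0]] [[0.687, -0.358, 0.632, -0.305], [-0.726, -0.357, 0.587, -0.85], [0.016, -0.863, -0.505, 0.765], [0.0, 0.0, 0.0, 1.0]]
wrist [[336.2306627144876, 0.0, 256.8970015891187], [0.0, 336.2306627144876, 191.39592583824418], [0.0, 0.0, 1.0]] [[0.34, 0.898, 0.281, 0.132], [0.94, -0.324, -0.104, 0.59], [-0.002, 0.299, -0.954, 0.372], [0.0, 0.0, 0.0, 1.0]]
```

View pics/scene0.png

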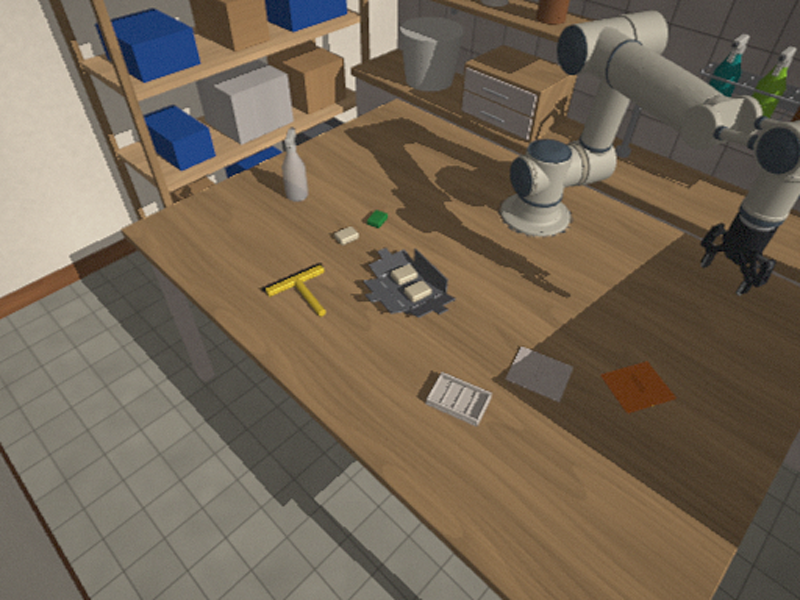

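View pics/side0.png

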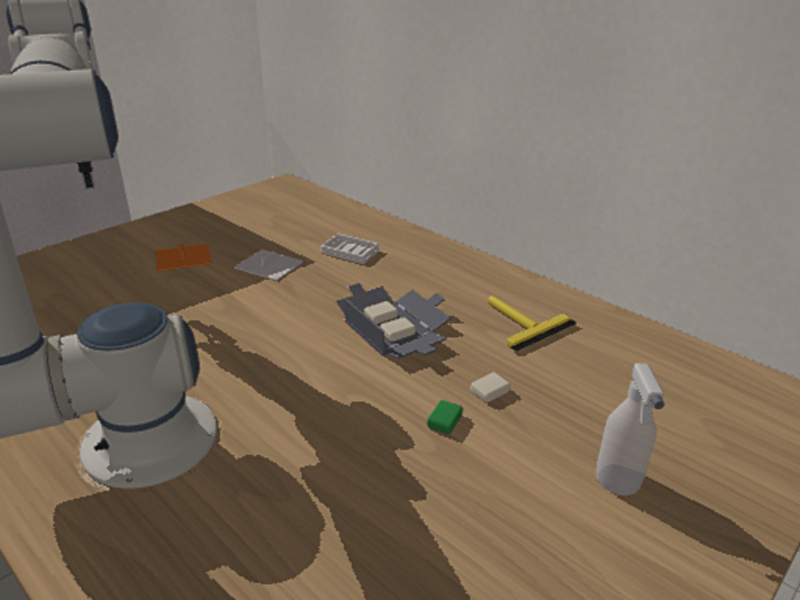

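The scene view shows the tray at about (408,282), spare soap at (346,235), the divider at (540,373) and the dish at (459,398). The orange and green look-alikes are at (637,386) and (377,218). The side view agrees. I'll get rough positions next, then use the wrist camera for closer looks.

```bash
cat > h.py <<'E'
import numpy as np
def ray(c,p,z,s=1.0):
    K,T=c["mtx"],c["T"]
    d=T[:3,:3]@np.linalg.solve(K,[p[0]*s,p[1]*s,1]); o=T[:3,3]
    return o+d*(z-o[2])/d[2]
def proj(c,P):
    T=np.linalg.inv(c["T"]); q=c["mtx"]@(T[:3,:3]@np.asarray(P,float)+T[:3,3]); return q[:2]/q[2]
def mv(st,goal):
    "shift in tool axes normalised"
    return (st["tool_rot"].T@(np.asarray(goal)-st["tcp_pos"])/0.5).round(3)
E
python3 - <<'E'
import numpy as np
from h import *
s=np.load("pics/scene0.npz");d=np.load("pics/side0.npz")
for n,c,p,z in [("tray",s,(408,287),.01),("tray",d,(392,330),.01),("spare",s,(346,234),.02),("spare",d,(490,384),.02),("div",s,(540,373),.005),("div",d,(268,264),.005),("dish",s,(459,398),.02),("sq",s,(298,282),.01),("bottle",s,(297,195),0),("green",s,(377,217),.02),("orange",s,(637,386),0)]:
    print(n,ray(c,p,z,.64).round(3))
w=np.load("pics/wrist0.npz"); T=w["T"]
print(T[:3,2])
E
```

```text
tray [ 0.522 -0.055  0.01 ]
tray [ 0.503 -0.072  0.01 ]
spare [ 0.498 -0.33   0.02 ]
spare [ 0.492 -0.333  0.02 ]
div [0.506 0.359 0.005]
div [0.502 0.354 0.005]
dish [0.703 0.273 0.02 ]
sq [ 0.719 -0.28   0.01 ]
bottle [ 0.463 -0.608  0.   ]
green [ 0.377 -0.323  0.02 ]
orange [0.375 0.54  0.   ]
[ 0.2806508  -0.10396531 -0.95416264]
```

View pics/wrist0.png

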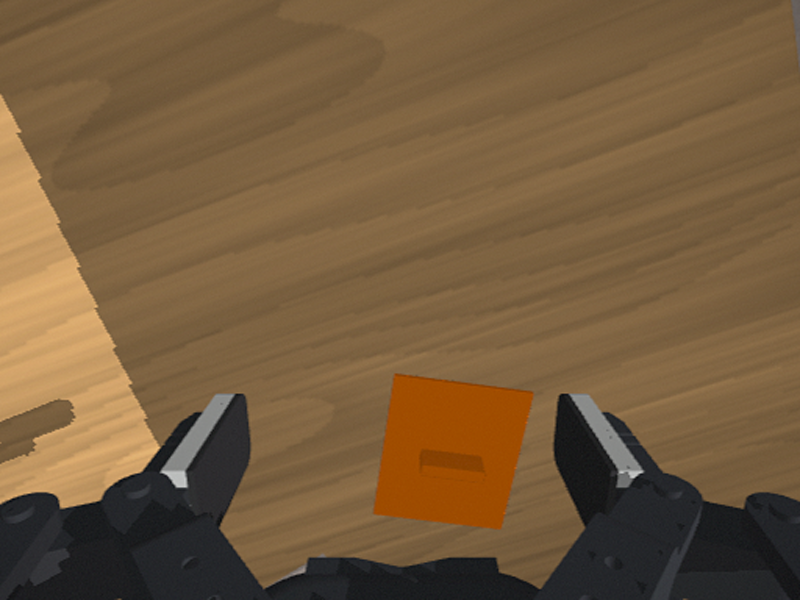

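Run:
```python
from cell import bot
from h import *
print(mv(bot.get_state(),(.42,.31,.32)))
```

```text
[-0.58  -0.332 -0.179]
```

{"name": "apply_moves", "arguments": {
  "rows": [
    [-0.29, -0.166, -0.09, 0],
    [-0.29, -0.166, -0.09, 0],
    [-0.29, -0.166, -0.09, 0],
    [-0.29, -0.166, -0.09, 0]
  ]
}}

```text
time: 0.55
tcp_pos: [0.3138, 0.4348, 0.2778]
tool_rot: [[-0.94, 0.341, 0.002], [0.341, 0.94, 0.001], [-0.002, 0.001, -1.0]]
contact_force: [-0.0, 0.2, 0.3]
width: 1.002
grip_force: 0.0
```

{"name": "apply_moves", "arguments": {
  "rows": [
    [-0.29, -0.166, -0.09, -0.33],
    [-0.29, -0.166, -0.09, -0.33],
    [-0.29, -0.166, -0.09, -0.33],
    [-0.29, -0.166, -0.09, -0.33],
    [-0.29, -0.166, -0.09, -0.33]
  ]
}}

```text
time: 1.05
tcp_pos: [0.4223, 0.3073, 0.3224]
tool_rot: [[-1.0, 0.006, 0.002], [0.006, 1.0, -0.0], [-0.002, 0.0, -1.0]]
contact_force: [-0.1, -0.2, 0.0]
width: 1.0
grip_force: 0.0
```

Run:
```python
from cell import bot, eyes
import cv2
from h import *
c=eyes.camera("wrist"); np.savez("pics/w1.npz",**c)
cv2.imwrite("pics/w1.png",cv2.resize(c["frame"][:,:,::-1],(800,600),interpolation=cv2.INTER_CUBIC))
s=bot.get_state(); print(s["time"],s["tcp_pos"],s["tool_rot"].round(3).tolist())
print(mv(s,(.45,-.1,.38)))
```

```text
1.1 [0.42102586 0.30878507 0.32160143] [[-1.0, 0.004, 0.0], [0.004, 1.0, 0.0], [-0.0, 0.0, -1.0]]
[-0.061 -0.817 -0.117]
```

View pics/w1.png

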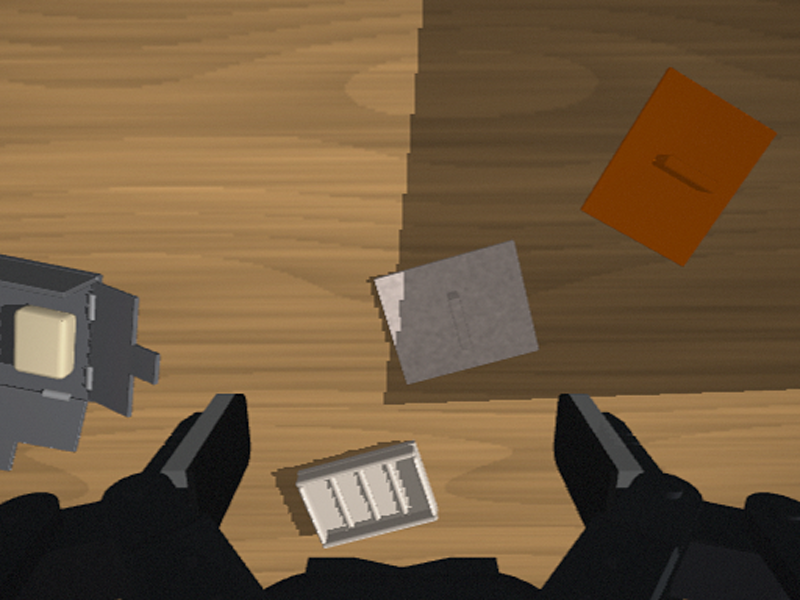

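The wrist view shows the divider corners at about (373,278), (514,240), (538,350) and (407,384). Its bar runs from (452,293) to (463,347). The dish is at (367,495). Next I go over the tray.

{"name": "apply_moves", "arguments": {
  "rows": [
    [-0.03, -0.41, -0.06, 0],
    [-0.03, -0.41, -0.06, 0],
    [-0.03, -0.41, -0.06, 0],
    [-0.03, -0.41, -0.06, 0],
    [-0.03, -0.41, -0.06, 0]
  ]
}}

```text
time: 1.6
tcp_pos: [0.4347, 0.1022, 0.352]
tool_rot: [[-1.0, 0.004, 0.001], [0.004, 1.0, -0.001], [-0.001, -0.001, -1.0]]
contact_force: [0.1, 1.4, 0.0]
width: 0.998
grip_force: 0.0
```

{"name": "apply_moves", "arguments": {
  "rows": [
    [-0.03, -0.41, -0.06, 0],
    [-0.03, -0.41, -0.06, 0],
    [-0.03, -0.41, -0.06, 0],
    [-0.03, -0.41, -0.06, 0],
    [-0.03, -0.41, -0.06, 0]
  ]
}}

```text
time: 2.1
tcp_pos: [0.4503, -0.1027, 0.3805]
tool_rot: [[-1.0, 0.004, -0.001], [0.004, 1.0, -0.0], [0.001, -0.0, -1.0]]
contact_force: [1.2, 0.0, -0.2]
width: 1.0
grip_force: 0.0
```

Run:
```python
from cell import bot, eyes
import cv2
from h import *
c=eyes.camera("wrist"); np.savez("pics/w2.npz",**c)
cv2.imwrite("pics/w2.png",cv2.resize(c["frame"][:,:,::-1],(800,600),interpolation=cv2.INTER_CUBIC))
s=bot.get_state(); print(s["time"],s["tcp_pos"],s["tool_rot"].round(3).tolist())
w=np.load("pics/w1.npz")
P=np.array([ray(w,p,.005,.64) for p in [(373,278),(514,240),(538,350),(407,384)]])
print("div",P.round(4).tolist(),P.mean(0))
print("bar",ray(w,(452,293),.029,.64),ray(w,(463,347),.029,.64))
```

```text
2.15 [ 0.45032024 -0.10161841  0.38041862] [[-1.0, 0.003, -0.001], [0.003, 1.0, 0.0], [0.001, 0.0, -1.0]]
div [[0.4708, 0.2801, 0.005], [0.4367, 0.4058, 0.005], [0.5423, 0.4346, 0.005], [0.577, 0.3106, 0.005]] [0.50670953 0.35774509 0.005     ]
bar [0.47813775 0.34962094 0.029     ] [0.52869099 0.36059388 0.029     ]
```

View pics/w2.png

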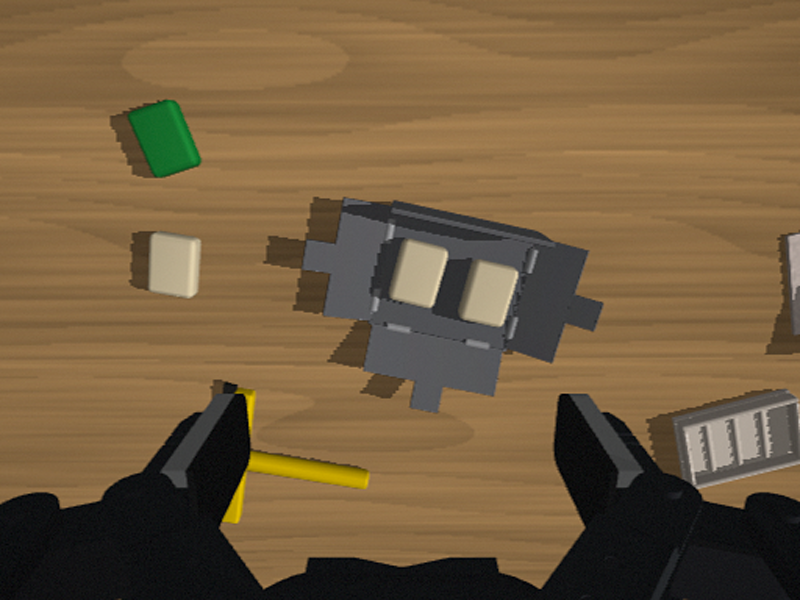

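The wrist view shows the tray centre at about (455,280), with tabs at (320,255) right, (585,312) left and (426,395) far. The spare soap is at (175,265). I'll enlarge the tray.

Run:
```python
import numpy as np,cv2
f=np.load("pics/w2.npz")["frame"][:,:,::-1]
cv2.imwrite("pics/w2c.png",cv2.resize(f[120:268,186:391],None,fx=3.9,fy=3.9,interpolation=cv2.INTER_CUBIC))
```

```text
(no output)
```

View pics/w2c.png

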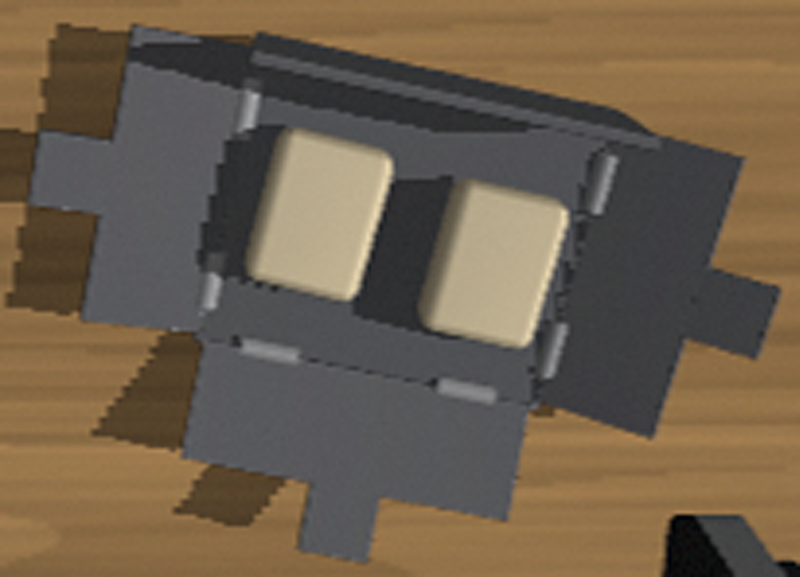

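The crop shows three walls whose shadows look too long for flat walls, so I'll fit the wall angles too. Tab ends are at right (38,132)/(30,203), left (780,290)/(757,358) and far (298,550)/(365,562). The soaps are centred at about (320,215) and (495,265).

```bash
cat > fit.py <<'E'
from h import *
from scipy.optimize import least_squares
w=dict(np.load("pics/w2.npz"))
def crop(p): return np.array([186+p[0]/3.9,120+p[1]/3.9])
t=.0025
def wall(name,s,r,a):
    h,u={"R":(np.array([0,-.0725]),np.array([0,-1.])),"L":(np.array([0,.0725]),np.array([0,1.])),"F":(np.array([.0625,0]),np.array([1.,0]))}[name]
    o=r*np.cos(a)-t*np.sin(a); z=.01+r*np.sin(a)+t*np.cos(a)
    q=h+u*o+(np.array([0,s]) if name=="F" else np.array([s,0]))
    return np.array([*q,z])
def tow(p,q):
    c,s=np.cos(p[2]),np.sin(p[2]); return np.array([p[0]+c*q[0]-s*q[1],p[1]+s*q[0]+c*q[1],q[2]])
O=[("R",-.015,.078,38,132),("R",.015,.078,30,203),("R",.06,.05,82,320),("R",-.015,.05,113,140),("R",.015,.05,100,212),
("L",-.06,.05,743,157),("L",.06,.05,655,437),("L",-.015,.078,780,290),("L",.015,.078,757,358),("L",-.015,.05,710,268),("L",.015,.05,685,340),
("F",-.07,.05,183,458),("F",.07,.05,508,520),("F",-.015,.078,298,550),("F",.015,.078,365,562),("F",-.015,.05,312,483),("F",.015,.05,380,498)]
def res(p): 
    A=dict(R=p[3],L=p[4],F=p[5])
    return np.concatenate([proj(w,tow(p,wall(n,s,r,A[n])))-crop((u,v)) for n,s,r,u,v in O])
if __name__=="__main__":
    f=least_squares(res,[.51,-.06,-.2,.3,.3,.3]); print(f.x.round(4),np.abs(f.fun).max())
    print(f.fun.reshape(-1,2).round(1).tolist())
    p=f.x
    for n in ("scene","side"):
        c=dict(np.load(f"pics/{n}0.npz"))
        print(n,[(k,(proj(c,tow(p,wall(k,0,.078,a)))/.64).round(0).tolist()) for k,a in zip("RLF",p[3:])])
    for k,a in zip("RLF",p[3:]): print(k,tow(p,wall(k,0,.074,a)).round(4))
    for n,q in (("a",(495,265)),("b",(320,215))): 
        P=ray(w,crop(q),.032)[:2]-p[:2]; c,s=np.cos(p[2]),np.sin(p[2]); print(n,c*P[0]+s*P[1],-s*P[0]+c*P[1])
    print("spare",[ray(w,q,.022,.64).round(4).tolist() for q in [(150,233),(200,237),(198,298),(150,291)]])
E
python3 fit.py
```

```text
[ 0.514  -0.053  -0.2136  0.2471  0.3712  0.3248] 0.779397657698695
[[0.3, -0.6], [-0.7, 0.5], [-0.5, 0.1], [-0.3, 0.2], [-0.3, 0.6], [0.7, 0.1], [-0.2, 0.6], [0.8, -0.3], [0.4, 0.5], [-0.0, -0.1], [0.5, -0.5], [-0.8, -0.2], [0.1, 0.2], [-0.3, -0.3], [0.6, 0.1], [-0.5, -0.1], [0.1, -0.5]]
scene [('R', [381.0, 250.0]), ('L', [443.0, 311.0]), ('F', [367.0, 299.0])]
side [('R', [431.0, 350.0]), ('L', [354.0, 283.0]), ('F', [441.0, 295.0])]
R [ 0.4836 -0.1934  0.0305]
L [0.5438 0.0843 0.0392]
F [ 0.6429 -0.081   0.036 ]
a 0.0009789568040968113 0.03512220913488011
b -0.004544352187264309 -0.03613404526811542
spare [[0.4629, -0.3457, 0.022], [0.467, -0.2981, 0.022], [0.5285, -0.3074, 0.022], [0.521, -0.3543, 0.022]]
```

The monocular angle estimate is weak and the scene check is off by about 10 px, so I'll add scene and side points.

Run:
```python
import numpy as np,cv2
a=np.load("pics/scene0.npz")["frame"][152:207,226:293,::-1]
b=np.load("pics/side0.npz")["frame"][176:231,212:291,::-1]
z=lambda i:cv2.resize(i,None,fx=5.4,fy=5.4,interpolation=cv2.INTER_CUBIC)
A=z(a);B=z(b);print(A.shape,B.shape)
cv2.imwrite("pics/sb.png",np.hstack([A,B]))
```

```text
(297, 362, 3) (297, 427, 3)
```

View pics/sb.png

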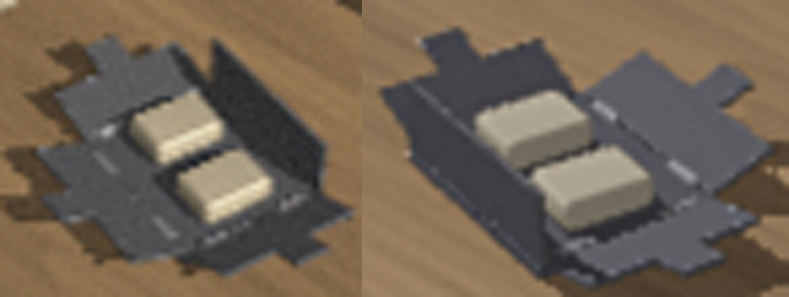

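The left panel (scene) shows the right tab end at (88,45)/(112,37), far at (45,203)/(62,218) and left at (297,265)/(328,248). The right panel (side) shows left at (420,42)/(462,30), far at (735,65)/(752,85) and right at (680,272)/(720,258).

```bash
cat > fit2.py <<'E'
from fit import *
S=dict(np.load("pics/scene0.npz"));D=dict(np.load("pics/side0.npz"))
X=[(S,"R",-.015,.078,112,37),(S,"R",.015,.078,88,45),(S,"R",-.06,.05,178,43),(S,"R",.06,.05,55,97),(S,"F",-.07,.05,40,150),(S,"F",.07,.05,133,258),(S,"F",-.015,.078,45,203),(S,"F",.015,.078,62,218),(S,"L",.015,.078,297,265),(S,"L",-.015,.078,328,248),(S,"L",-.06,.05,352,215),
(D,"L",-.015,.078,420,42),(D,"L",.015,.078,462,30),(D,"L",.06,.05,540,42),(D,"F",.07,.05,645,55),(D,"F",-.07,.05,770,150),(D,"F",.015,.078,735,65),(D,"F",-.015,.078,752,85),(D,"R",-.015,.078,680,272),(D,"R",.015,.078,720,258),(D,"R",.06,.05,755,215)]
def px(c,u,v): return np.array([226+u/5.4,152+v/5.4]) if c is S else np.array([212+(u-362)/5.4,176+v/5.4])
def res2(p):
    A=dict(R=p[3],L=p[4],F=p[5]); off={id(S):p[6:8],id(D):p[8:10]}
    r=[proj(c,tow(p,wall(n,s,r,A[n])))+off[id(c)]-px(c,u,v) for c,n,s,r,u,v in X]
    return np.concatenate([res(p)]+r+[p[6:10]])
f=least_squares(res2,[.51,-.06,-.2,.3,.3,.3,0,0,0,0],loss="soft_l1"); p=f.x
print(p.round(4)); print(res2(p)[34:].reshape(-1,2).round(1).tolist(), np.abs(res2(p)[:34]).max())
for k,a in zip("RLF",p[3:6]): print(k,tow(p,wall(k,0,.074,a)).round(4))
E
python3 fit2.py
```

```text
[ 0.5138 -0.053  -0.2171  0.2761  0.3619  0.3576  0.3414  0.3116 -0.2535
  1.1465]
[[0.7, -0.4], [-0.6, 0.5], [0.2, -0.4], [-0.1, -0.6], [-1.0, 0.0], [-0.1, 0.9], [-0.6, -1.1], [0.1, 0.7], [-0.1, 0.2], [0.3, 0.3], [0.7, -0.4], [-0.1, -0.1], [-0.5, -0.1], [-0.2, -0.2], [-0.7, -0.5], [0.6, 0.0], [-1.9, -0.1], [0.2, -0.0], [0.5, 0.1], [1.1, -0.5], [0.8, 0.7], [0.3, 0.3], [-0.3, 1.1]] 0.9795258089734205
R [ 0.483  -0.1927  0.0326]
L [0.5441 0.0845 0.0385]
F [ 0.6417 -0.0812  0.0382]
```

Wall angles are about 0.28, 0.36 and 0.36 rad, and the tray yaw is -0.217. I'll pinch each tab across its width and swing it along its arc, starting with the far wall.

```bash
cat >> h.py <<'E'
TR=np.array([.5138,-.053]);YAW=-.217
R2=np.array([[np.cos(YAW),-np.sin(YAW)],[np.sin(YAW),np.cos(YAW)]])
def tw(x,y,z): return np.array([*(TR+R2@[x,y]),z])
E
python3 - <<'E'
from cell import bot
from h import *
s=bot.get_state()
w=np.load("pics/w2.npz"); print("handle",ray(w,(368,480),.015,.64))
print(tw(.13,0,.10),mv(s,tw(.13,0,.10)))
def arc(a0,n,r=.072,a1=1.6):
    a=np.linspace(a0,a1,n+1); return np.c_[-(r*np.cos(a)-r*np.cos(a0)),np.zeros(n+1),-(r*np.sin(a)-r*np.sin(a0))][1:]/.5
for a0 in (.358,.362,.276): print(arc(a0,10).round(3).tolist())
E
```

```text
handle [ 0.74765743 -0.14340381  0.015     ]
[ 0.64075121 -0.08098912  0.1       ] [-0.382  0.042  0.56 ]
[[0.007, 0.0, -0.016], [0.017, 0.0, -0.032], [0.028, 0.0, -0.046], [0.04, 0.0, -0.058], [0.055, 0.0, -0.069], [0.07, 0.0, -0.078], [0.086, 0.0, -0.085], [0.104, 0.0, -0.09], [0.121, 0.0, -0.093], [0.139, 0.0, -0.093]]
[[0.007, 0.0, -0.016], [0.017, 0.0, -0.031], [0.028, 0.0, -0.045], [0.04, 0.0, -0.058], [0.055, 0.0, -0.069], [0.07, 0.0, -0.078], [0.086, 0.0, -0.085], [0.103, 0.0, -0.09], [0.121, 0.0, -0.092], [0.139, 0.0, -0.093]]
[[0.006, 0.0, -0.018], [0.015, 0.0, -0.035], [0.026, 0.0, -0.051], [0.039, 0.0, -0.065], [0.053, 0.0, -0.077], [0.069, 0.0, -0.087], [0.087, 0.0, -0.095], [0.105, 0.0, -0.101], [0.124, 0.0, -0.104], [0.143, 0.0, -0.105]]
```

{"name": "apply_moves", "arguments": {
  "rows": [
    [-0.2, 0.02, 0.28, 0],
    [-0.2, 0.02, 0.28, 0],
    [-0.2, 0.02, 0.28, 0],
    [-0.2, 0.02, 0.28, 0]
  ],
  "claw": 0.62
}}

```text
time: 2.55
tcp_pos: [0.5503, -0.0862, 0.2348]
tool_rot: [[-1.0, -0.003, -0.008], [-0.003, 1.0, 0.003], [0.008, 0.003, -1.0]]
contact_force: [-0.8, -0.2, 0.4]
width: 0.62
grip_force: 0.0
```

{"name": "apply_moves", "arguments": {
  "rows": [
    [-0.182, 0.022, 0.28, 0.204],
    [-0.182, 0.022, 0.28, 0.204],
    [-0.182, 0.022, 0.28, 0.204],
    [-0.182, 0.022, 0.28, 0.204],
    [-0.182, 0.022, 0.28, 0.204]
  ]
}}

```text
time: 3.05
tcp_pos: [0.6396, -0.0761, 0.097]
tool_rot: [[-0.978, 0.209, -0.007], [0.209, 0.978, 0.002], [0.008, 0.0, -1.0]]
contact_force: [0.5, -0.7, -1.3]
width: 0.622
grip_force: 0.0
```

Run:
```python
from cell import bot
from h import *
s=bot.get_state()
print(s["time"],s["tool_rot"].round(3).tolist(),mv(s,tw(.13,0,.0165)))
```

```text
3.05 [[-0.978, 0.209, -0.007], [0.209, 0.978, 0.002], [0.008, 0.0, -1.0]] [-0.006 -0.009  0.161]
```

{"name": "apply_moves", "arguments": {
  "rows": [
    [-0.002, -0.009, 0.08, 0],
    [-0.003, -0.009, 0.163, 0.005],
    [-0.003, -0.009, 0.163, 0.005],
    [-0.003, -0.009, 0.163, 0.005]
  ]
}}

```text
time: 3.45
tcp_pos: [0.6415, -0.0833, 0.0224]
tool_rot: [[-0.976, 0.217, 0.001], [0.217, 0.976, -0.0], [-0.001, 0.0, -1.0]]
contact_force: [0.9, 0.3, 0.9]
width: 0.62
grip_force: 0.0
```

{"name": "apply_moves", "arguments": {
  "rows": [
    [0, 0, 0, 0],
    [0, 0, 0, 0],
    [0, 0, 0, 0],
    [0, 0, 0, 0],
    [0, 0, 0, 0]
  ],
  "claw": 0,
  "newtons": 60
}}

```text
time: 3.95
tcp_pos: [0.6445, -0.0815, 0.0244]
tool_rot: [[-0.976, 0.216, 0.009], [0.216, 0.976, 0.003], [-0.008, 0.005, -1.0]]
contact_force: [4.4, 8.8, 1.7]
width: 0.319
grip_force: 58.9
```

Run:
```python
from cell import bot, eyes
from h import *
import cv2
s=bot.get_state()
print(s["time"],mv(s,tw(.13,0,.0165)))
c=eyes.camera("wrist")
cv2.imwrite("pics/w3.png",cv2.resize(c["frame"][:,:,::-1],(600,450)))
```

```text
3.95 [ 0.008 -0.001  0.016]
```

View pics/w3.png

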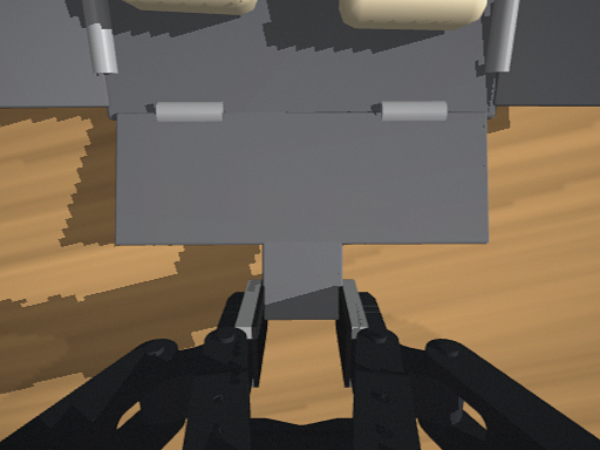

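The picture shows the far tab gripped between the pads at (300,300), symmetric. Now I swing it up.

{"name": "apply_moves", "arguments": {
  "rows": [
    [0.007, 0, -0.016, 0],
    [0.017, 0, -0.032, 0],
    [0.028, 0, -0.046, 0],
    [0.04, 0, -0.058, 0],
    [0.055, 0, -0.069, 0]
  ]
}}

```text
time: 4.5
tcp_pos: [0.6154, -0.075, 0.0559]
tool_rot: [[-0.976, 0.216, 0.003], [0.216, 0.976, 0.004], [-0.002, 0.005, -1.0]]
contact_force: [-2.7, 6.2, -10.8]
width: 0.323
grip_force: 60.0
```

{"name": "apply_moves", "arguments": {
  "rows": [
    [0.015, 0, -0.009, 0],
    [0.031, 0, -0.016, 0],
    [0.049, 0, -0.021, 0],
    [0.066, 0, -0.024, 0],
    [0.084, 0, -0.024, 0]
  ]
}}

```text
time: 5.0
tcp_pos: [0.5766, -0.0667, 0.0706]
tool_rot: [[-0.976, 0.216, 0.01], [0.216, 0.976, 0.002], [-0.009, 0.004, -1.0]]
contact_force: [6.1, 6.6, 5.0]
width: 0.301
grip_force: 58.6
```

{"name": "apply_moves", "arguments": {
  "rows": [
    [0, 0, 0, 0],
    [0, 0, 0, 0]
  ]
}}

```text
time: 5.2
tcp_pos: [0.5757, -0.0667, 0.0705]
tool_rot: [[-0.977, 0.215, 0.008], [0.215, 0.977, 0.002], [-0.007, 0.004, -1.0]]
contact_force: [1.2, 6.5, 1.3]
width: 0.284
grip_force: 58.2
```

Run:
```python
from cell import bot, eyes
from h import *
s=bot.get_state()
print(s["time"],mv(s,tw(.0625,0,.084-.0187)))
```

```text
5.2 [0.002 0.    0.01 ]
```

{"name": "apply_moves", "arguments": {
  "rows": [
    [0.008, 0, 0, 0],
    [0.008, 0, 0, 0]
  ]
}}

```text
time: 5.4
tcp_pos: [0.5723, -0.066, 0.0709]
tool_rot: [[-0.977, 0.215, 0.009], [0.215, 0.977, 0.002], [-0.008, 0.004, -1.0]]
contact_force: [2.7, 6.9, 2.4]
width: 0.281
grip_force: 58.0
```

{"name": "apply_moves", "arguments": {
  "rows": [
    [0, 0, 0, 0],
    [0, 0, 0, 0],
    [0, 0, 0, 0]
  ],
  "claw": 0.62
}}

```text
time: 5.7
tcp_pos: [0.5701, -0.0681, 0.0677]
tool_rot: [[-0.976, 0.218, 0.002], [0.218, 0.976, -0.001], [-0.002, -0.0, -1.0]]
contact_force: [-0.2, 0.9, -0.5]
width: 0.619
grip_force: 0.0
```

{"name": "apply_moves", "arguments": {
  "rows": [
    [0, 0, -0.1, 0],
    [0, 0, -0.16, 0],
    [0, 0, -0.16, 0]
  ]
}}

```text
time: 6.0
tcp_pos: [0.5721, -0.0686, 0.1532]
tool_rot: [[-0.976, 0.218, 0.01], [0.218, 0.976, -0.002], [-0.011, 0.0, -1.0]]
contact_force: [0.2, -0.2, -0.4]
width: 0.62
grip_force: 0.0
```

Run:
```python
from cell import bot, eyes
from h import *
s=bot.get_state()
print(s["time"],s["joint_positions"].round(2),mv(s,tw(0,.14,.15)))
```

```text
6.0 [-0.18  0.02  1.45 -0.    1.67 -1.53] [0.121 0.285 0.005]
```

{"name": "apply_moves", "arguments": {
  "rows": [
    [0.05, 0.08, 0, 0.14],
    [0.1, 0.16, 0, 0.28],
    [0.121, 0.23, 0, 0.42],
    [0.121, 0.285, 0, 0.56],
    [0.121, 0.285, 0, 0.7]
  ]
}}

```text
time: 6.5
tcp_pos: [0.5413, 0.0875, 0.1458]
tool_rot: [[-0.578, 0.816, -0.0], [0.816, 0.578, 0.001], [0.001, 0.0, -1.0]]
contact_force: [-0.0, 0.1, 0.6]
width: 0.619
grip_force: 0.0
```

{"name": "apply_moves", "arguments": {
  "rows": [
    [0, 0, 0, 0.14],
    [0, 0, 0, 0.28],
    [0, 0, 0, 0.42],
    [0, 0, 0, 0.56],
    [0, 0, 0, 0.7]
  ]
}}

```text
time: 7.0
tcp_pos: [0.5414, 0.0842, 0.1457]
tool_rot: [[0.121, 0.993, -0.001], [0.993, -0.121, -0.0], [-0.0, -0.001, -1.0]]
contact_force: [-0.2, -0.1, -0.9]
width: 0.622
grip_force: 0.0
```

{"name": "apply_moves", "arguments": {
  "rows": [
    [0, 0, 0, 0.097],
    [0, 0, 0, 0.097],
    [0, 0, 0, 0.097]
  ]
}}

```text
time: 7.3
tcp_pos: [0.5414, 0.0843, 0.1459]
tool_rot: [[0.212, 0.977, -0.0], [0.977, -0.212, -0.0], [-0.0, -0.0, -1.0]]
contact_force: [0.1, 0.7, 0.0]
width: 0.62
grip_force: 0.0
```

Run:
```python
from cell import bot, eyes
from h import *
import cv2
s=bot.get_state()
print(s["time"],mv(s,tw(0,.14,.0155)),R2.round(3).tolist())
c=eyes.camera("wrist")
cv2.imwrite("pics/w4.png",cv2.resize(c["frame"][:,:,::-1],(600,450)))
```

```text
7.3 [0.    0.005 0.261] [[0.977, 0.215], [-0.215, 0.977]]
```

View pics/w4.png

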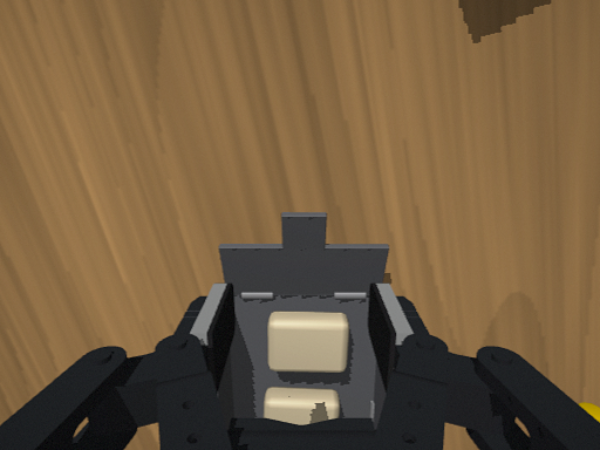

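The picture shows the left tab at (304,230), centred between the fingers. Next: descend, grip and swing.

{"name": "apply_moves", "arguments": {
  "rows": [
    [0, 0.005, 0.09, 0],
    [0, 0.005, 0.18, 0],
    [0, 0.005, 0.261, 0],
    [0, 0.005, 0.261, 0],
    [0, 0.005, 0.261, 0]
  ]
}}

```text
time: 7.85
tcp_pos: [0.5437, 0.0839, 0.0161]
tool_rot: [[0.213, 0.977, -0.001], [0.977, -0.213, -0.0], [-0.0, -0.001, -1.0]]
contact_force: [1.0, 0.2, 1.7]
width: 0.624
grip_force: 0.0
```

{"name": "apply_moves", "arguments": {
  "rows": [
    [0, 0, 0, 0],
    [0, 0, 0, 0],
    [0, 0, 0, 0],
    [0, 0, 0, 0],
    [0, 0, 0, 0]
  ],
  "claw": 0,
  "newtons": 60
}}

```text
time: 8.35
tcp_pos: [0.5437, 0.0854, 0.0183]
tool_rot: [[0.213, 0.977, -0.0], [0.977, -0.213, 0.002], [0.002, -0.001, -1.0]]
contact_force: [-6.5, 5.0, 3.8]
width: 0.326
grip_force: 58.8
```

{"name": "apply_moves", "arguments": {
  "rows": [
    [-0.007, 0, -0.016, 0],
    [-0.017, 0, -0.032, 0],
    [-0.028, 0, -0.046, 0],
    [-0.04, 0, -0.058, 0],
    [-0.055, 0, -0.069, 0]
  ]
}}

```text
time: 8.85
tcp_pos: [0.5374, 0.0575, 0.0504]
tool_rot: [[0.214, 0.977, -0.002], [0.977, -0.214, 0.002], [0.001, -0.002, -1.0]]
contact_force: [-1.6, 7.4, -9.1]
width: 0.328
grip_force: 65.0
```

{"name": "apply_moves", "arguments": {
  "rows": [
    [-0.015, 0, -0.009, 0],
    [-0.031, 0, -0.016, 0],
    [-0.049, 0, -0.021, 0],
    [-0.066, 0, -0.024, 0],
    [-0.084, 0, -0.024, 0]
  ]
}}

```text
time: 9.35
tcp_pos: [0.5284, 0.0165, 0.0631]
tool_rot: [[0.214, 0.977, -0.001], [0.977, -0.214, 0.002], [0.002, -0.001, -1.0]]
contact_force: [-4.5, 7.2, 1.2]
width: 0.318
grip_force: 58.5
```

{"name": "apply_moves", "arguments": {
  "rows": [
    [0, 0, 0, 0],
    [0, 0, 0, 0]
  ]
}}

```text
time: 9.55
tcp_pos: [0.5282, 0.0158, 0.0631]
tool_rot: [[0.215, 0.977, -0.002], [0.977, -0.215, 0.001], [0.0, -0.002, -1.0]]
contact_force: [-6.3, 4.0, -2.8]
width: 0.313
grip_force: 58.9
```

Run:
```python
from cell import bot, eyes
from h import *
s=bot.get_state()
print(s["time"],mv(s,tw(0,.0725,.084-.0187)))
```

```text
9.55 [ 0.004  0.001 -0.004]
```

{"name": "apply_moves", "arguments": {
  "rows": [
    [-0.004, 0, 0, 0],
    [-0.006, 0, 0, 0]
  ]
}}

```text
time: 9.75
tcp_pos: [0.5279, 0.014, 0.0632]
tool_rot: [[0.214, 0.977, -0.001], [0.977, -0.214, 0.003], [0.002, -0.001, -1.0]]
contact_force: [-5.0, 8.3, -4.0]
width: 0.308
grip_force: 59.1
```

{"name": "apply_moves", "arguments": {
  "rows": [
    [0.004, 0, 0, 0],
    [0.004, 0, 0, 0],
    [0.004, 0, 0, 0]
  ],
  "claw": 0.62
}}

```text
time: 10.05
tcp_pos: [0.5301, 0.0144, 0.0641]
tool_rot: [[0.215, 0.977, 0.004], [0.977, -0.215, -0.001], [-0.0, 0.004, -1.0]]
contact_force: [-0.1, -0.1, 0.2]
width: 0.624
grip_force: 0.0
```

{"name": "apply_moves", "arguments": {
  "rows": [
    [0, 0, -0.1, 0],
    [0, 0, -0.16, 0],
    [-0.1, 0, -0.16, 0],
    [-0.2, 0, -0.16, 0],
    [-0.3, 0, -0.16, 0]
  ]
}}

```text
time: 10.55
tcp_pos: [0.4969, -0.1333, 0.1439]
tool_rot: [[0.213, 0.977, 0.003], [0.977, -0.213, -0.002], [-0.001, 0.003, -1.0]]
contact_force: [1.2, -0.2, 0.6]
width: 0.626
grip_force: 0.0
```

{"name": "apply_moves", "arguments": {
  "rows": [
    [-0.1, 0, 0, 0],
    [-0.128, 0, 0, 0],
    [-0.128, 0, 0, 0],
    [-0.128, 0, 0, 0]
  ]
}}

```text
time: 10.95
tcp_pos: [0.4833, -0.1937, 0.1428]
tool_rot: [[0.215, 0.977, 0.001], [0.977, -0.215, 0.0], [0.0, 0.001, -1.0]]
contact_force: [0.3, 0.0, 0.5]
width: 0.62
grip_force: 0.0
```

Run:
```python
from cell import bot, eyes
from h import *
import cv2
s=bot.get_state()
print(s["time"],mv(s,tw(0,-.1418,.0115)))
c=eyes.camera("wrist")
cv2.imwrite("pics/w5.png",cv2.resize(c["frame"][:,:,::-1],(600,450)))
```

```text
10.95 [ 0.004 -0.001  0.263]
```

View pics/w5.png

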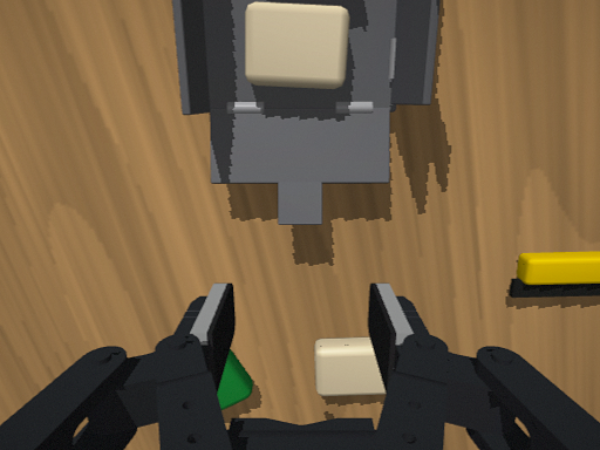

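The picture shows the right tab at (300,203), centred, and the far wall standing at (415,50). Next: grip and swing the right wall.

{"name": "apply_moves", "arguments": {
  "rows": [
    [0.004, 0, 0.09, 0],
    [0.004, 0, 0.18, 0],
    [0.004, 0, 0.263, 0],
    [0.004, 0, 0.263, 0],
    [0.004, 0, 0.263, 0]
  ]
}}

```text
time: 11.5
tcp_pos: [0.4837, -0.1908, 0.0113]
tool_rot: [[0.212, 0.977, -0.001], [0.977, -0.212, 0.001], [0.0, -0.001, -1.0]]
contact_force: [0.6, 0.2, 0.4]
width: 0.619
grip_force: 0.0
```

{"name": "apply_moves", "arguments": {
  "rows": [
    [0, 0, 0, 0],
    [0, 0, 0, 0],
    [0, 0, 0, 0],
    [0, 0, 0, 0],
    [0, 0, 0, 0]
  ],
  "claw": 0,
  "newtons": 60
}}

```text
time: 12.0
tcp_pos: [0.4831, -0.1924, 0.0131]
tool_rot: [[0.215, 0.977, -0.001], [0.977, -0.215, -0.001], [-0.001, -0.0, -1.0]]
contact_force: [-7.9, 1.1, 1.9]
width: 0.322
grip_force: 58.9
```

{"name": "apply_moves", "arguments": {
  "rows": [
    [0.006, 0, -0.018, 0],
    [0.015, 0, -0.035, 0],
    [0.026, 0, -0.051, 0],
    [0.039, 0, -0.065, 0],
    [0.053, 0, -0.077, 0]
  ]
}}

```text
time: 12.5
tcp_pos: [0.4888, -0.165, 0.0492]
tool_rot: [[0.214, 0.977, -0.001], [0.977, -0.214, 0.001], [0.001, -0.001, -1.0]]
contact_force: [-0.7, 3.7, -13.8]
width: 0.324
grip_force: 62.5
```

{"name": "apply_moves", "arguments": {
  "rows": [
    [0.016, 0, -0.01, 0],
    [0.034, 0, -0.018, 0],
    [0.052, 0, -0.024, 0],
    [0.071, 0, -0.027, 0],
    [0.092, 0, -0.028, 0]
  ]
}}

```text
time: 13.0
tcp_pos: [0.4986, -0.1211, 0.065]
tool_rot: [[0.214, 0.977, -0.001], [0.977, -0.214, -0.002], [-0.002, -0.001, -1.0]]
contact_force: [-10.1, -3.7, 0.8]
width: 0.308
grip_force: 58.6
```

{"name": "apply_moves", "arguments": {
  "rows": [
    [0.002, 0, 0, 0],
    [0.002, 0, 0, 0]
  ]
}}

```text
time: 13.2
tcp_pos: [0.4989, -0.1195, 0.0651]
tool_rot: [[0.213, 0.977, -0.001], [0.977, -0.213, -0.001], [-0.001, -0.0, -1.0]]
contact_force: [-9.4, -1.3, 0.6]
width: 0.303
grip_force: 58.7
```

Run:
```python
from cell import bot, eyes
from h import *
s=bot.get_state()
print(s["time"],mv(s,tw(0,-.0725,.084-.0187)))
```

```text
13.2 [-0.009  0.    -0.   ]
```

{"name": "apply_moves", "arguments": {
  "rows": [
    [0, 0, 0, 0],
    [0, 0, 0, 0],
    [0, 0, 0, 0]
  ],
  "claw": 0.62
}}

```text
time: 13.5
tcp_pos: [0.5008, -0.12, 0.0652]
tool_rot: [[0.214, 0.977, 0.004], [0.977, -0.214, -0.0], [0.0, 0.004, -1.0]]
contact_force: [0.5, 0.1, 0.3]
width: 0.62
grip_force: 0.0
```

{"name": "apply_moves", "arguments": {
  "rows": [
    [0, 0, -0.1, 0],
    [0, 0, -0.2, 0],
    [0.1, 0, -0.25, 0],
    [0.2, 0, -0.25, 0],
    [0.3, 0, -0.25, 0]
  ]
}}

```text
time: 14.0
tcp_pos: [0.5317, 0.0226, 0.1914]
tool_rot: [[0.216, 0.976, 0.006], [0.976, -0.216, 0.0], [0.002, 0.006, -1.0]]
contact_force: [1.0, -0.1, -0.5]
width: 0.621
grip_force: 0.0
```

{"name": "apply_moves", "arguments": {
  "rows": [
    [0.1, -0.01, 0, 0.14],
    [0.2, -0.02, 0, 0.28],
    [0.3, -0.03, 0, 0.42],
    [0.4, -0.05, 0, 0.56],
    [0.5, -0.07, 0, 0.7]
  ]
}}

```text
time: 14.5
tcp_pos: [0.5496, 0.2563, 0.1893]
tool_rot: [[0.796, 0.606, 0.002], [0.606, -0.796, 0.001], [0.003, 0.0, -1.0]]
contact_force: [0.6, -0.2, 0.2]
width: 0.623
grip_force: 0.0
```

```bash
cat > walls.py <<'E'
from fit import *
import cv2,sys
from cell import bot,eyes
def grey(f):
    h=cv2.cvtColor(f,cv2.COLOR_RGB2HSV); return ((h[...,1]<60)&(h[...,2]<140)).astype(float)
def mask(c,p,k,s,r0,r1,a,sh):
    pts=np.array([proj(c,tow(p,wall(k,u,r,a))) for u,r in [(-s,r0),(s,r0),(s,r1),(-s,r1)]])
    m=np.zeros(sh,np.uint8); cv2.fillPoly(m,[np.round((pts)*16).astype(np.int32)],255,shift=4); return m>0
def run(cams):
    p=[.5138,-.053,-.217]
    for n,c in cams.items():
        g=grey(c["frame"])
        for k in "RLF":
            sc=[]
            A=np.arange(.2,1.8,.04)
            for a in A:
                m=mask(c,p,k,.013,.052,.077,a,g.shape); big=cv2.dilate(m.astype(np.uint8),np.ones((7,7)))>0
                top=mask(c,p,k,.015,.081,.092,a,g.shape)
                sc.append(g[m].mean()-g[top].mean())
            o=np.argsort(sc)[::-1][:6]; print(n,k,[(A[i].round(2),round(sc[i],2)) for i in o])
cams={n:eyes.camera(n) for n in ("scene","side")}
for n,c in cams.items(): np.savez(f"pics/{n}1.npz",**c)
run({k+"0":dict(np.load(f"pics/{k}0.npz")) for k in ("scene","side")}); run(cams)
s=bot.get_state(); print(s["time"],mv(s,(.5067,.3577,.1)))
E
python3 walls.py
```

```text
scene0 R [(np.float64(1.64), np.float64(0.95)), (np.float64(0.36), np.float64(0.86)), (np.float64(1.6), np.float64(0.84)), (np.float64(0.24), np.float64(0.82)), (np.float64(0.32), np.float64(0.79)), (np.float64(0.28), np.float64(0.77))]
scene0 L [(np.float64(0.36), np.float64(0.83)), (np.float64(0.32), np.float64(0.73)), (np.float64(0.4), np.float64(0.72)), (np.float64(0.28), np.float64(0.59)), (np.float64(0.6), np.float64(0.58)), (np.float64(0.44), np.float64(0.58))]
scene0 F [(np.float64(0.36), np.float64(0.9)), (np.float64(0.32), np.float64(0.88)), (np.float64(0.4), np.float64(0.7)), (np.float64(0.64), np.float64(0.69)), (np.float64(0.28), np.float64(0.65)), (np.float64(0.24), np.float64(0.56))]
side0 R [(np.float64(0.2), np.float64(0.87)), (np.float64(0.24), np.float64(0.75)), (np.float64(0.4), np.float64(0.44)), (np.float64(0.36), np.float64(0.39)), (np.float64(0.28), np.float64(0.37)), (np.float64(0.32), np.float64(0.28))]
side0 L [(np.float64(0.36), np.float64(0.89)), (np.float64(0.32), np.float64(0.83)), (np.float64(0.28), np.float64(0.77)), (np.float64(0.44), np.float64(0.71
[... 1050 characters left out ...]
float64(0.67)), (np.float64(0.6), np.float64(0.53)), (np.float64(0.72), np.float64(0.31)), (np.float64(0.52), np.float64(0.29)), (np.float64(0.64), np.float64(0.24)), (np.float64(0.68), np.float64(0.19))]
side L [(np.float64(1.36), np.float64(0.91)), (np.float64(1.44), np.float64(0.89)), (np.float64(1.4), np.float64(0.86)), (np.float64(1.32), np.float64(0.85)), (np.float64(1.28), np.float64(0.82)), (np.float64(1.48), np.float64(0.8))]
side F [(np.float64(1.44), np.float64(0.98)), (np.float64(1.4), np.float64(0.84)), (np.float64(1.76), np.float64(0.81)), (np.float64(1.36), np.float64(0.73)), (np.float64(1.72), np.float64(0.7)), (np.float64(1.48), np.float64(0.67))]
14.6 [ 0.053 -0.206  0.177]
```

The image check is too coarse to prove more than 1.43 rad, so I'll press each wall against its stop from outside with shut fingers.

Run:
```python
from cell import bot
from h import *
s=bot.get_state(); print(mv(s,tw(0,.1,.12)))
```

```text
[-0.284  0.325  0.135]
```

{"name": "apply_moves", "arguments": {
  "rows": [
    [-0.06, 0.07, 0.03, -0.14],
    [-0.12, 0.14, 0.06, -0.28],
    [-0.18, 0.21, 0.09, -0.42],
    [-0.24, 0.28, 0.12, -0.56],
    [-0.284, 0.325, 0.135, -0.7]
  ],
  "claw": 0
}}

```text
time: 15.1
tcp_pos: [0.5357, 0.0358, 0.1203]
tool_rot: [[0.184, 0.983, 0.001], [0.983, -0.184, -0.0], [-0.0, 0.001, -1.0]]
contact_force: [-0.2, -0.6, -0.2]
width: 0.002
grip_force: 0.0
```

{"name": "apply_moves", "arguments": {
  "rows": [
    [0, 0, 0, 0],
    [0, 0, 0, 0]
  ]
}}

```text
time: 15.3
tcp_pos: [0.5363, 0.0377, 0.1215]
tool_rot: [[0.193, 0.981, 0.001], [0.981, -0.193, 0.001], [0.001, 0.001, -1.0]]
contact_force: [0.4, 0.9, 1.0]
width: 0.0
grip_force: 0.0
```

Run:
```python
from cell import bot
from h import *
s=bot.get_state(); print(s["tool_rot"].round(3).tolist(),mv(s,tw(0,.1,.05)))
```

```text
[[0.193, 0.981, 0.001], [0.981, -0.193, 0.001], [0.001, 0.001, -1.0]] [ 0.013 -0.005  0.143]
```

{"name": "apply_moves", "arguments": {
  "rows": [
    [0.016, -0.005, 0.0, 0.022],
    [0.016, -0.005, 0.09, 0.022],
    [0.016, -0.005, 0.143, 0.022],
    [0.016, -0.005, 0.143, 0.022]
  ]
}}

```text
time: 15.7
tcp_pos: [0.5327, 0.0481, 0.0454]
tool_rot: [[0.212, 0.977, -0.007], [0.977, -0.212, 0.0], [-0.001, -0.007, -1.0]]
contact_force: [-0.2, -0.5, 0.3]
width: 0.006
grip_force: 0.0
```

{"name": "apply_moves", "arguments": {
  "rows": [
    [-0.01, 0, 0, 0],
    [-0.02, 0, 0, 0],
    [-0.03, 0, 0, 0],
    [-0.03, 0, 0, 0]
  ]
}}

```text
time: 16.1
tcp_pos: [0.5328, 0.0314, 0.0512]
tool_rot: [[0.213, 0.977, 0.003], [0.977, -0.213, -0.0], [0.001, 0.003, -1.0]]
contact_force: [-0.0, 0.1, 0.6]
width: 0.0
grip_force: 0.0
```

{"name": "apply_moves", "arguments": {
  "rows": [
    [-0.006, 0, 0, 0],
    [-0.006, 0, 0, 0]
  ]
}}

```text
time: 16.3
tcp_pos: [0.5325, 0.0312, 0.051]
tool_rot: [[0.211, 0.977, 0.004], [0.977, -0.212, 0.004], [0.005, 0.003, -1.0]]
contact_force: [2.4, 7.7, 2.6]
width: -0.002
grip_force: 4.4
```

{"name": "apply_moves", "arguments": {
  "rows": [
    [-0.006, 0, 0, 0],
    [-0.006, 0, 0, 0]
  ]
}}

```text
time: 16.5
tcp_pos: [0.5325, 0.0309, 0.0511]
tool_rot: [[0.21, 0.978, 0.006], [0.978, -0.21, 0.009], [0.01, 0.004, -1.0]]
contact_force: [6.3, 17.7, 1.0]
width: 0.001
grip_force: 9.3
```

Run:
```python
from cell import bot
from h import *
s=bot.get_state(); print(mv(s,tw(0,.075+.011,.05))*500,R2.T@s["contact_force"][:2])
```

```text
[ 0. -0.  1.] [ 2.310192   18.68384097]
```

The left wall is at its stop: 19 N with no movement, right at the nominal plane. Far wall next.

{"name": "apply_moves", "arguments": {
  "rows": [
    [0.02, 0, 0, 0],
    [0.02, 0, -0.1, 0],
    [0.0, 0.07, -0.15, 0],
    [-0.08, 0.14, -0.15, 0],
    [-0.16, 0.2, -0.15, 0]
  ]
}}

```text
time: 17.0
tcp_pos: [0.6117, -0.0711, 0.1264]
tool_rot: [[0.21, 0.978, 0.004], [0.978, -0.21, -0.001], [-0.0, 0.004, -1.0]]
contact_force: [0.0, 0.4, 0.4]
width: -0.0
grip_force: 0.0
```

{"name": "apply_moves", "arguments": {
  "rows": [
    [0, 0.008, 0, 0],
    [0, 0.008, 0.1, 0],
    [0, 0.008, 0.15, 0],
    [0, 0.008, 0.15, 0]
  ]
}}

```text
time: 17.4
tcp_pos: [0.612, -0.0711, 0.0456]
tool_rot: [[0.213, 0.977, -0.006], [0.977, -0.213, 0.0], [-0.001, -0.006, -1.0]]
contact_force: [-0.5, 0.3, 0.1]
width: 0.001
grip_force: 0.0
```

Run:
```python
from cell import bot
from h import *
s=bot.get_state(); print(mv(s,tw(.065+.0145,0,.05)),R2.T@s["contact_force"][:2])
```

```text
[-0.007 -0.041 -0.009] [-0.51808765  0.23334445]
```

{"name": "apply_moves", "arguments": {
  "rows": [
    [0, -0.015, 0, 0],
    [0, -0.03, 0, 0],
    [0, -0.041, 0, 0],
    [0, -0.041, 0, 0]
  ]
}}

```text
time: 17.8
tcp_pos: [0.5936, -0.0665, 0.0506]
tool_rot: [[0.212, 0.977, 0.002], [0.977, -0.212, -0.0], [0.0, 0.002, -1.0]]
contact_force: [0.6, 0.3, 0.0]
width: 0.001
grip_force: 0.0
```

{"name": "apply_moves", "arguments": {
  "rows": [
    [0, -0.006, 0, 0],
    [0, -0.006, 0, 0]
  ]
}}

```text
time: 18.0
tcp_pos: [0.5913, -0.0662, 0.0503]
tool_rot: [[0.212, 0.977, 0.002], [0.977, -0.212, -0.0], [0.0, 0.002, -1.0]]
contact_force: [-0.1, -0.1, 2.3]
width: 0.001
grip_force: 1.5
```

{"name": "apply_moves", "arguments": {
  "rows": [
    [0, -0.006, 0, 0],
    [0, -0.006, 0, 0]
  ]
}}

```text
time: 18.2
tcp_pos: [0.5909, -0.0661, 0.0504]
tool_rot: [[0.212, 0.977, 0.008], [0.977, -0.212, -0.001], [0.0, 0.008, -1.0]]
contact_force: [11.8, -1.3, -1.6]
width: 0.004
grip_force: 7.3
```

Run:
```python
from cell import bot
from h import *
s=bot.get_state(); print(mv(s,tw(.065+.0145,0,.05)),R2.T@s["contact_force"][:2])
```

```text
[-0.008  0.003  0.001] [11.81777439  1.27311368]
```

{"name": "apply_moves", "arguments": {
  "rows": [
    [0, -0.006, 0, 0],
    [0, -0.006, 0, 0]
  ]
}}

```text
time: 18.4
tcp_pos: [0.5906, -0.066, 0.0506]
tool_rot: [[0.212, 0.977, 0.014], [0.977, -0.212, -0.002], [0.001, 0.015, -1.0]]
contact_force: [24.0, -4.4, -7.4]
width: -0.004
grip_force: 13.0
```

{"name": "apply_moves", "arguments": {
  "rows": [
    [0, 0.03, 0, 0],
    [0, 0.03, -0.1, 0],
    [-0.06, -0.05, -0.15, 0],
    [-0.12, -0.12, -0.15, 0],
    [-0.18, -0.18, -0.15, 0]
  ]
}}

```text
time: 18.9
tcp_pos: [0.4768, -0.1342, 0.1253]
tool_rot: [[0.211, 0.977, 0.001], [0.977, -0.211, -0.001], [-0.0, 0.001, -1.0]]
contact_force: [0.7, -0.1, -0.5]
width: 0.004
grip_force: 0.0
```

Run:
```python
from cell import bot
from h import *
s=bot.get_state(); print(mv(s,tw(0,-.1,.05)))
```

```text
[-0.026  0.037  0.151]
```

The far wall is at its stop too, at 24 N. Right wall next.

{"name": "apply_moves", "arguments": {
  "rows": [
    [-0.028, 0.037, 0, 0],
    [-0.028, 0.037, 0.08, 0],
    [-0.028, 0.037, 0.151, 0],
    [-0.028, 0.037, 0.151, 0]
  ]
}}

```text
time: 19.3
tcp_pos: [0.4892, -0.1501, 0.0427]
tool_rot: [[0.213, 0.977, -0.011], [0.977, -0.213, 0.004], [0.002, -0.011, -1.0]]
contact_force: [-1.6, 0.5, -0.8]
width: 0.003
grip_force: 0.0
```

{"name": "apply_moves", "arguments": {
  "rows": [
    [0.015, 0, 0, 0],
    [0.03, 0, 0, 0],
    [0.03, 0, 0, 0]
  ]
}}

```text
time: 19.6
tcp_pos: [0.4973, -0.1369, 0.051]
tool_rot: [[0.211, 0.977, 0.002], [0.977, -0.211, -0.003], [-0.002, 0.003, -1.0]]
contact_force: [-2.3, -3.6, -0.8]
width: 0.001
grip_force: 2.0
```

{"name": "apply_moves", "arguments": {
  "rows": [
    [0.006, 0, 0, 0],
    [0.006, 0, 0, 0]
  ]
}}

```text
time: 19.8
tcp_pos: [0.4974, -0.1366, 0.051]
tool_rot: [[0.213, 0.977, 0.002], [0.977, -0.213, -0.007], [-0.007, 0.003, -1.0]]
contact_force: [-3.2, -12.0, -0.1]
width: 0.004
grip_force: 6.6
```

{"name": "apply_moves", "arguments": {
  "rows": [
    [0.006, 0, 0, 0],
    [0.006, 0, 0, 0]
  ]
}}

```text
time: 20.0
tcp_pos: [0.4974, -0.1364, 0.0511]
tool_rot: [[0.215, 0.977, 0.001], [0.977, -0.215, -0.012], [-0.012, 0.003, -1.0]]
contact_force: [-4.8, -22.0, -0.9]
width: -0.001
grip_force: 11.4
```

Run:
```python
from cell import bot
from h import *
s=bot.get_state(); print(mv(s,tw(0,-.086,.05)),R2.T@s["contact_force"][:2])
```

```text
[-0.002 -0.004  0.002] [  0.08990795 -22.52584276]
```

All three walls are at their stops. Now the divider.

{"name": "apply_moves", "arguments": {
  "rows": [
    [-0.03, 0, 0, 0],
    [-0.03, 0, -0.1, 0],
    [0.05, 0, -0.2, 0],
    [0.15, 0, -0.2, 0],
    [0.25, 0, -0.2, 0]
  ],
  "claw": 0.5
}}

```text
time: 20.5
tcp_pos: [0.5241, -0.0167, 0.1539]
tool_rot: [[0.213, 0.977, 0.009], [0.977, -0.214, 0.0], [0.002, 0.008, -1.0]]
contact_force: [0.5, -0.8, -0.0]
width: 0.503
grip_force: 0.0
```

{"name": "apply_moves", "arguments": {
  "rows": [
    [0.1, 0, 0, 0.14],
    [0.2, 0, 0, 0.28],
    [0.3, 0, 0, 0.42],
    [0.4, 0, 0, 0.56],
    [0.5, 0, 0, 0.7]
  ]
}}

```text
time: 21.0
tcp_pos: [0.5724, 0.2143, 0.1507]
tool_rot: [[0.796, 0.605, 0.003], [0.605, -0.796, 0.002], [0.003, 0.0, -1.0]]
contact_force: [0.4, -0.6, 0.3]
width: 0.5
grip_force: 0.0
```

Run:
```python
from cell import bot
from h import *
s=bot.get_state(); R=s["tool_rot"]; print(mv(s,(.506,.3572,.08)),np.degrees(np.arctan2(R[1,1],R[0,1])))
```

```text
[ 0.067 -0.308  0.141] -52.739929731307626
```

{"name": "apply_moves", "arguments": {
  "rows": [
    [0.02, -0.09, 0.04, 0.12],
    [0.04, -0.18, 0.08, 0.24],
    [0.067, -0.27, 0.12, 0.363],
    [0.067, -0.308, 0.141, 0.363],
    [0.067, -0.308, 0.141, 0.363]
  ]
}}

```text
time: 21.5
tcp_pos: [0.5018, 0.357, 0.077]
tool_rot: [[0.961, 0.277, -0.003], [0.277, -0.961, 0.0], [-0.003, -0.001, -1.0]]
contact_force: [0.8, 0.2, 0.7]
width: 0.496
grip_force: 0.0
```

{"name": "apply_moves", "arguments": {
  "rows": [
    [0, 0, 0, 0],
    [0, 0, 0, 0]
  ]
}}

```text
time: 21.7
tcp_pos: [0.5058, 0.3535, 0.0799]
tool_rot: [[0.963, 0.271, 0.002], [0.271, -0.963, 0.001], [0.003, -0.001, -1.0]]
contact_force: [0.5, 1.0, -0.5]
width: 0.498
grip_force: 0.0
```

Run:
```python
from cell import bot,eyes
from h import *
import cv2
s=bot.get_state(); R=s["tool_rot"]; print(mv(s,(.506,.3572,.009)),np.degrees(np.arctan2(R[1,1],R[0,1])))
c=eyes.camera("wrist"); np.savez("pics/w6.npz",**c)
```

```text
[ 0.002 -0.007  0.142] -74.2664882847858
```

{"name": "apply_moves", "arguments": {
  "rows": [
    [0.002, -0.007, 0.07, 0],
    [0.002, -0.007, 0.12, 0],
    [0.002, -0.007, 0.143, 0],
    [0.002, -0.007, 0.143, 0],
    [0.002, -0.007, 0.143, 0]
  ]
}}

```text
time: 22.25
tcp_pos: [0.5057, 0.3574, 0.0081]
tool_rot: [[0.963, 0.271, 0.002], [0.271, -0.963, 0.001], [0.002, -0.001, -1.0]]
contact_force: [-0.2, 0.0, 0.6]
width: 0.496
grip_force: 0.0
```

{"name": "apply_moves", "arguments": {
  "rows": [
    [0, 0, 0, 0],
    [0, 0, 0, 0],
    [0, 0, 0, 0],
    [0, 0, 0, 0],
    [0, 0, 0, 0]
  ],
  "claw": 0,
  "newtons": 50
}}

```text
time: 22.75
tcp_pos: [0.5054, 0.3579, 0.0081]
tool_rot: [[0.962, 0.272, 0.002], [0.272, -0.962, 0.001], [0.003, -0.001, -1.0]]
contact_force: [0.0, -0.3, 5.6]
width: 0.105
grip_force: 51.3
```

{"name": "apply_moves", "arguments": {
  "rows": [
    [0, 0, -0.06, 0],
    [0, 0, -0.14, 0],
    [0, 0, -0.24, 0],
    [0, 0, -0.3, 0],
    [0, 0, -0.3, 0]
  ]
}}

```text
time: 23.25
tcp_pos: [0.5065, 0.3588, 0.1634]
tool_rot: [[0.962, 0.272, 0.009], [0.272, -0.962, 0.006], [0.01, -0.003, -1.0]]
contact_force: [-0.2, 0.3, -0.2]
width: 0.101
grip_force: 50.3
```

Run:
```python
from cell import bot,eyes
from h import *
import cv2
s=bot.get_state(); R=s["tool_rot"]; print(s["tcp_pos"],np.degrees(np.arctan2(R[1,1],R[0,1])),mv(s,tw(0,0,.16)))
c=eyes.camera("wrist"); np.savez("pics/w7.npz",**c)
# where is the white board: project expected corners and report local colours
f=c["frame"]
T=s["tcp_pos"]
for sx in(-1,0,1):
  for sy in (-1,0,1):
    P=T+R@np.array([sx*.045,sy*.055,.004]); u=proj(c,P).round().astype(int); print(sx,sy,u,f[u[1],u[0]] if 0<=u[1]<384 and 0<=u[0]<512 else None)
```

```text
[0.50650687 0.35875165 0.16339832] -74.22070690284383 [-0.21   0.796  0.002]
-1 -1 [150 330] [19 18 20]
-1 0 [255 330] [172 160 153]
-1 1 [361 329] [19 19 21]
0 -1 [141 252] [174 159 152]
0 0 [255 252] [179 167 159]
0 1 [369 252] [104  95  91]
1 -1 [131 161] [181 166 158]
1 0 [255 161] [180 165 158]
1 1 [379 161] [177 164 157]
```

Run:
```python
from h import *
import cv2
from cell import bot
c=dict(np.load("pics/w7.npz")); s=bot.get_state(); R=s["tool_rot"];T=s["tcp_pos"]
h=cv2.cvtColor(c["frame"],cv2.COLOR_RGB2HSV)[...,1].astype(float)
def sat(x,y):
    u=proj(c,T+R@np.array([x,y,.003])); return cv2.getRectSubPix(h.astype(np.float32),(1,1),tuple(map(float,u)))[0,0]
def edge(f,r):
    v=np.array([f(t) for t in r]); i=np.where(v>70)[0]; return (r[i[0]] if len(i) else None)
for y in (-.05,-.025,.0,.025,.05): print("x edge at y",y,edge(lambda t:sat(t,y),np.arange(.035,.08,.0005)))
for x in (.02,.03,.04,.05): print("y edges at x",x,edge(lambda t:sat(x,t),np.arange(.045,.09,.0005)),edge(lambda t:sat(x,t),-np.arange(.045,.09,.0005)))
```

```text
x edge at y -0.05 0.058000000000000024
x edge at y -0.025 0.058000000000000024
x edge at y 0.0 0.058000000000000024
x edge at y 0.025 0.058000000000000024
x edge at y 0.05 0.058000000000000024
y edges at x 0.02 0.06650000000000002 -0.06600000000000002
y edges at x 0.03 0.06650000000000002 -0.06600000000000002
y edges at x 0.04 0.06650000000000002 -0.06600000000000002
y edges at x 0.05 0.06650000000000002 -0.06600000000000002
```

The divider is held square and about 2 mm off centre in x. Now I carry it over the tray.

{"name": "apply_moves", "arguments": {
  "rows": [
    [-0.03, 0.07, 0, 0],
    [-0.05, 0.16, 0, 0],
    [-0.07, 0.25, 0, 0],
    [-0.09, 0.34, 0, 0],
    [-0.11, 0.4, 0, 0]
  ]
}}

```text
time: 23.8
tcp_pos: [0.505, 0.1472, 0.1537]
tool_rot: [[0.963, 0.27, -0.004], [0.27, -0.963, -0.002], [-0.004, 0.001, -1.0]]
contact_force: [0.2, -1.0, -0.6]
width: 0.102
grip_force: 50.3
```

{"name": "apply_moves", "arguments": {
  "rows": [
    [-0.03, 0.09, 0, 0.1],
    [-0.05, 0.18, 0, 0.2],
    [-0.08, 0.27, 0, 0.3],
    [-0.104, 0.35, 0, 0.4],
    [-0.104, 0.397, 0, 0.47]
  ]
}}

```text
time: 24.3
tcp_pos: [0.5083, -0.058, 0.1539]
tool_rot: [[0.975, -0.222, -0.004], [-0.222, -0.975, -0.0], [-0.004, 0.001, -1.0]]
contact_force: [0.9, 0.7, -0.8]
width: 0.103
grip_force: 50.3
```

{"name": "apply_moves", "arguments": {
  "rows": [
    [0, 0, 0, 0],
    [0, 0, 0, 0],
    [0, 0, 0, 0]
  ]
}}

```text
time: 24.6
tcp_pos: [0.5094, -0.0541, 0.1552]
tool_rot: [[0.977, -0.213, -0.002], [-0.213, -0.977, 0.001], [-0.002, -0.0, -1.0]]
contact_force: [-0.5, 0.2, -1.3]
width: 0.109
grip_force: 50.3
```

Run:
```python
from cell import bot,eyes
from h import *
s=bot.get_state(); R=s["tool_rot"]; print(s["tcp_pos"],np.degrees(np.arctan2(R[1,1],R[0,1]))+180+np.degrees(-YAW)-90,mv(s,tw(-.002,0,.09)),R[:,2])
```

```text
[ 0.50944313 -0.05411546  0.15524423] 0.10994372094849325 [ 0.004 -0.004  0.13 ] [-2.15527703e-03  8.41753421e-04 -9.99997323e-01]
```

{"name": "apply_moves", "arguments": {
  "rows": [
    [0.004, -0.004, 0.03, 0],
    [0.004, -0.004, 0.06, 0],
    [0.004, -0.004, 0.09, 0],
    [0.004, -0.004, 0.11, 0],
    [0.004, -0.004, 0.11, 0]
  ]
}}

```text
time: 25.1
tcp_pos: [0.511, -0.0532, 0.0986]
tool_rot: [[0.977, -0.215, -0.004], [-0.215, -0.977, 0.001], [-0.004, 0.0, -1.0]]
contact_force: [-0.0, 0.3, -1.4]
width: 0.104
grip_force: 50.3
```

{"name": "apply_moves", "arguments": {
  "rows": [
    [0, 0, 0, 0],
    [0, 0, 0, 0]
  ]
}}

```text
time: 25.3
tcp_pos: [0.5128, -0.0537, 0.1024]
tool_rot: [[0.977, -0.215, 0.001], [-0.215, -0.977, -0.0], [0.001, -0.0, -1.0]]
contact_force: [-0.2, -0.4, -0.5]
width: 0.1
grip_force: 50.3
```

Run:
```python
from cell import bot,eyes
from h import *
s=bot.get_state(); R=s["tool_rot"]; print(np.degrees(np.arctan2(R[1,1],R[0,1]))+180+np.degrees(-YAW)-90,mv(s,tw(-.002,0,.042)))
```

```text
-0.0015137886077525309 [-0.003 -0.002  0.121]
```

{"name": "apply_moves", "arguments": {
  "rows": [
    [-0.003, -0.002, 0.02, 0],
    [-0.003, -0.002, 0.04, 0],
    [-0.003, -0.002, 0.06, 0],
    [-0.003, -0.002, 0.075, 0],
    [-0.003, -0.002, 0.09, 0]
  ]
}}

```text
time: 25.8
tcp_pos: [0.5108, -0.0523, 0.0554]
tool_rot: [[0.977, -0.215, -0.001], [-0.215, -0.977, 0.0], [-0.001, 0.0, -1.0]]
contact_force: [-0.6, 0.5, -0.3]
width: 0.103
grip_force: 50.3
```

{"name": "apply_moves", "arguments": {
  "rows": [
    [0, 0, 0.01, 0],
    [0, 0, 0.02, 0],
    [0, 0, 0.028, 0],
    [0, 0, 0.031, 0],
    [0, 0, 0.031, 0]
  ]
}}

```text
time: 26.3
tcp_pos: [0.5111, -0.0523, 0.0409]
tool_rot: [[0.977, -0.215, -0.0], [-0.215, -0.977, 0.0], [-0.0, -0.0, -1.0]]
contact_force: [1.0, 0.1, -0.7]
width: 0.105
grip_force: 50.3
```

Run:
```python
from cell import bot,eyes
from h import *
s=bot.get_state(); print(s["tcp_pos"],mv(s,tw(-.002,0,.0401))*500)
```

```text
[ 0.51106307 -0.05229328  0.04091238] [1. 0. 1.]
```

{"name": "apply_moves", "arguments": {
  "rows": [
    [0, 0, 0.003, 0],
    [0, 0, 0.003, 0]
  ]
}}

```text
time: 26.5
tcp_pos: [0.5115, -0.0524, 0.0401]
tool_rot: [[0.977, -0.215, 0.001], [-0.215, -0.977, -0.0], [0.001, -0.0, -1.0]]
contact_force: [0.7, 0.8, 1.3]
width: 0.103
grip_force: 50.5
```

{"name": "apply_moves", "arguments": {
  "rows": [
    [0, 0, 0, 0],
    [0, 0, 0, 0],
    [0, 0, 0, 0],
    [0, 0, 0, 0]
  ],
  "claw": 0.4
}}

```text
time: 26.9
tcp_pos: [0.5111, -0.0523, 0.0395]
tool_rot: [[0.977, -0.215, -0.0], [-0.215, -0.977, 0.0], [-0.0, -0.0, -1.0]]
contact_force: [-0.3, 0.0, 0.8]
width: 0.404
grip_force: 0.0
```

{"name": "apply_moves", "arguments": {
  "rows": [
    [0, 0, -0.05, 0],
    [0, 0, -0.13, 0],
    [0, 0, -0.23, 0],
    [0, 0, -0.3, 0],
    [0, 0, -0.3, 0]
  ]
}}

```text
time: 27.4
tcp_pos: [0.5134, -0.0527, 0.1966]
tool_rot: [[0.976, -0.215, 0.011], [-0.215, -0.977, -0.002], [0.011, -0.001, -1.0]]
contact_force: [0.5, 0.4, 0.5]
width: 0.401
grip_force: 0.0
```

Run:
```python
from cell import bot,eyes
from h import *
s=bot.get_state(); R=s["tool_rot"]; print(s["tcp_pos"],s["joint_positions"].round(2),mv(s,(.4953,-.3264,.2)))
c=eyes.camera("wrist"); np.savez("pics/w8.npz",**c)
import cv2
h=cv2.cvtColor(c["frame"],cv2.COLOR_RGB2HSV); m=((h[...,1]<35)&(h[...,2]>110)).astype(np.uint8)
n,l,st,ce=cv2.connectedComponentsWithStats(m)
for i in range(1,n):
    if st[i,4]>1500:
        cn=max(cv2.findContours((l==i).astype(np.uint8),0,1)[0],key=cv2.contourArea)
        b=cv2.boxPoints(cv2.minAreaRect(cn)); print(st[i],[(R2.T@(ray(c,q,.037)[:2]-TR)).round(4).tolist() for q in b])
```

```text
[ 0.51338599 -0.05272051  0.19663345] [-0.17 -0.15  1.53 -0.    1.75  1.62] [ 0.083  0.542 -0.006]
[  185   115   146   115 15663] [[0.0541, 0.0628], [0.054, -0.0648], [-0.0544, -0.0715], [-0.0543, 0.0695]]
```

The divider is in place, centred within about 1 mm and square. Now the spare soap.

{"name": "apply_moves", "arguments": {
  "rows": [
    [0.02, 0.09, 0, -0.14],
    [0.04, 0.18, 0, -0.28],
    [0.06, 0.27, 0, -0.42],
    [0.083, 0.36, 0, -0.56],
    [0.083, 0.45, 0, -0.7]
  ],
  "claw": 1
}}

```text
time: 27.95
tcp_pos: [0.5032, -0.2808, 0.1871]
tool_rot: [[0.881, 0.472, -0.002], [0.472, -0.881, 0.002], [-0.001, -0.003, -1.0]]
contact_force: [0.6, -0.1, 0.8]
width: 1.002
grip_force: 0.0
```

{"name": "apply_moves", "arguments": {
  "rows": [
    [0, 0, 0, -0.14],
    [0, 0, 0, -0.28],
    [0, 0, 0, -0.42],
    [0, 0, 0, -0.56],
    [0, 0, 0, -0.7]
  ]
}}

```text
time: 28.45
tcp_pos: [0.5031, -0.2789, 0.1873]
tool_rot: [[0.339, 0.941, -0.003], [0.941, -0.339, 0.002], [0.001, -0.003, -1.0]]
contact_force: [-0.7, 0.5, -0.6]
width: 1.001
grip_force: 0.0
```

{"name": "apply_moves", "arguments": {
  "rows": [
    [0, 0, 0, -0.1],
    [0, 0, 0, -0.18],
    [0, 0, 0, -0.18],
    [0, 0, 0, -0.18]
  ]
}}

```text
time: 28.85
tcp_pos: [0.5033, -0.2789, 0.1881]
tool_rot: [[0.165, 0.986, -0.002], [0.986, -0.165, 0.001], [0.001, -0.002, -1.0]]
contact_force: [0.3, 0.1, -0.1]
width: 1.001
grip_force: 0.0
```

Run:
```python
from cell import bot,eyes
from h import *
import cv2
s=bot.get_state(); R=s["tool_rot"]; print(s["tcp_pos"],s["joint_positions"].round(2),np.degrees(np.arctan2(R[1,1],R[0,1])),mv(s,(.495,-.3264,.1)))
c=eyes.camera("wrist"); np.savez("pics/w9.npz",**c)
print([proj(c,q).round().tolist() for q in ((.4949,-.3264,.022),(.464,-.322,.022),(.526,-.331,.022))])
def soap(c,z=.022):
    h=cv2.cvtColor(c["frame"],cv2.COLOR_RGB2HSV); m=((h[...,1]<75)&(h[...,2]>150)).astype(np.uint8)
    n,l,st,ce=cv2.connectedComponentsWithStats(m)
    for i in range(1,n):
        if st[i,4]>800:
            cn=max(cv2.findContours((l==i).astype(np.uint8),0,1)[0],key=cv2.contourArea)
            b=cv2.boxPoints(cv2.minAreaRect(cn)); B=np.array([ray(c,q,z)[:2] for q in b]); print(st[i],B.round(4).tolist(),B.mean(0).round(4))
soap(c)
```

```text
[ 0.50328126 -0.27894709  0.18814283] [-0.57  0.02  1.38  0.    1.74 -0.4 ] -9.50725576334761 [-0.096 -0.     0.176]
[[256.0, 218.0], [225.0, 219.0], [288.0, 217.0]]
[ 229  196   60   44 2488] [[0.4726, -0.2997], [0.5288, -0.3092], [0.5225, -0.3543], [0.4639, -0.3444]] [ 0.4969 -0.3269]
```

{"name": "apply_moves", "arguments": {
  "rows": [
    [-0.05, 0, 0.09, 0],
    [-0.096, -0.002, 0.176, 0],
    [-0.096, -0.002, 0.176, 0],
    [-0.096, -0.002, 0.176, 0]
  ]
}}

```text
time: 29.3
tcp_pos: [0.4941, -0.326, 0.1002]
tool_rot: [[0.165, 0.986, -0.002], [0.986, -0.165, 0.002], [0.002, -0.003, -1.0]]
contact_force: [0.7, 0.4, 1.5]
width: 1.003
grip_force: 0.0
```

Run:
```python
from cell import bot
from h import *
s=bot.get_state(); print(mv(s,(.4958,-.3267,.002)))
```

```text
[-0.001  0.004  0.196]
```

{"name": "apply_moves", "arguments": {
  "rows": [
    [-0.001, 0.004, 0.07, 0],
    [-0.001, 0.004, 0.14, 0],
    [-0.001, 0.004, 0.18, 0],
    [-0.001, 0.004, 0.196, 0],
    [-0.001, 0.004, 0.196, 0]
  ]
}}

```text
time: 29.8
tcp_pos: [0.4975, -0.3269, 0.0046]
tool_rot: [[0.163, 0.987, 0.001], [0.987, -0.163, -0.0], [-0.0, 0.001, -1.0]]
contact_force: [-0.2, 0.2, 0.2]
width: 1.0
grip_force: 0.0
```

{"name": "apply_moves", "arguments": {
  "rows": [
    [0, 0, 0, 0],
    [0, 0, 0, 0],
    [0, 0, 0, 0],
    [0, 0, 0, 0],
    [0, 0, 0, 0]
  ],
  "claw": 0,
  "newtons": 40
}}

```text
time: 30.3
tcp_pos: [0.4982, -0.3281, 0.0066]
tool_rot: [[0.163, 0.987, 0.004], [0.987, -0.163, -0.003], [-0.002, 0.004, -1.0]]
contact_force: [0.1, 0.3, 6.4]
width: 0.717
grip_force: 44.9
```

{"name": "apply_moves", "arguments": {
  "rows": [
    [0, 0, -0.06, 0],
    [0, 0, -0.14, 0],
    [0, 0, -0.24, 0],
    [0, 0, -0.3, 0],
    [0, 0, -0.3, 0]
  ]
}}

```text
time: 30.8
tcp_pos: [0.4989, -0.3288, 0.1615]
tool_rot: [[0.163, 0.987, 0.01], [0.987, -0.163, -0.007], [-0.006, 0.011, -1.0]]
contact_force: [0.2, -0.6, -0.5]
width: 0.715
grip_force: 44.2
```

Run:
```python
from cell import bot,eyes
from h import *
import cv2
s=bot.get_state(); R=s["tool_rot"];T=s["tcp_pos"]; print(T,np.degrees(np.arctan2(R[1,1],R[0,1])),[mv(s,tw(0,y,.16)).tolist() for y in(.033,-.033)])
c=eyes.camera("wrist"); np.savez("pics/w10.npz",**c)
h=cv2.cvtColor(c["frame"],cv2.COLOR_RGB2HSV); m=((h[...,1]<75)&(h[...,2]>150)).astype(np.uint8)
n,l,st,ce=cv2.connectedComponentsWithStats(m)
for i in range(1,n):
    if st[i,4]>500:
        cn=max(cv2.findContours((l==i).astype(np.uint8),0,1)[0],key=cv2.contourArea)
        b=cv2.boxPoints(cv2.minAreaRect(cn)); B=np.array([R.T@(ray(c,q,T[2]+.020)-T) for q in b]); print(st[i],B.round(4)[:,:2].tolist(),B.mean(0).round(4))
```

```text
[ 0.49887155 -0.32881108  0.16150021] -9.382688618124511 [[0.615, -0.057, -0.001], [0.483, -0.064, -0.0]]
[  188   216   138    98 12131] [[0.0276, -0.0263], [0.0273, 0.027], [-0.0177, 0.0297], [-0.0171, -0.0292]] [ 0.005   0.0003 -0.02  ]
```

{"name": "apply_moves", "arguments": {
  "rows": [
    [0.07, -0.01, 0, 0],
    [0.15, -0.02, 0, 0],
    [0.23, -0.03, 0, 0],
    [0.31, -0.04, 0, 0],
    [0.37, -0.05, 0, 0]
  ]
}}

```text
time: 31.35
tcp_pos: [0.5014, -0.1382, 0.1515]
tool_rot: [[0.162, 0.987, -0.003], [0.987, -0.162, 0.002], [0.001, -0.003, -1.0]]
contact_force: [0.3, -0.1, -0.2]
width: 0.715
grip_force: 44.1
```

{"name": "apply_moves", "arguments": {
  "rows": [
    [0.06, -0.01, 0, 0.03],
    [0.107, -0.014, 0, 0.05],
    [0.107, -0.014, 0, 0.05],
    [0.107, -0.014, 0, 0.05],
    [0.107, -0.014, 0, 0.05]
  ]
}}

```text
time: 31.85
tcp_pos: [0.5036, -0.0874, 0.1526]
tool_rot: [[0.215, 0.977, -0.002], [0.977, -0.215, -0.0], [-0.0, -0.001, -1.0]]
contact_force: [0.1, -0.3, -1.2]
width: 0.711
grip_force: 44.1
```

Run:
```python
from cell import bot
from h import *
s=bot.get_state(); R=s["tool_rot"]; print(s["tcp_pos"],np.degrees(np.arctan2(R[1,1],R[0,1])),mv(s,tw(0,-.036,.05)))
```

```text
[ 0.50363681 -0.08736801  0.15259494] -12.405084210578433 [-0.     0.005  0.205]
```

{"name": "apply_moves", "arguments": {
  "rows": [
    [0, 0.005, 0.05, 0],
    [0, 0.005, 0.1, 0],
    [0, 0.005, 0.15, 0],
    [0, 0.005, 0.185, 0],
    [0, 0.005, 0.2, 0]
  ]
}}

```text
time: 32.35
tcp_pos: [0.505, -0.088, 0.0508]
tool_rot: [[0.216, 0.976, -0.004], [0.976, -0.216, 0.001], [-0.0, -0.004, -1.0]]
contact_force: [0.6, -0.4, -1.1]
width: 0.712
grip_force: 44.1
```

{"name": "apply_moves", "arguments": {
  "rows": [
    [0, 0, 0.008, 0],
    [0, 0, 0.012, 0],
    [0, 0, 0.016, 0],
    [0, 0, 0.016, 0]
  ]
}}

```text
time: 32.75
tcp_pos: [0.5069, -0.0874, 0.0462]
tool_rot: [[0.214, 0.977, 0.001], [0.977, -0.214, -0.0], [-0.0, 0.001, -1.0]]
contact_force: [-0.3, -0.4, -0.0]
width: 0.715
grip_force: 44.1
```

Run:
```python
from cell import bot
from h import *
s=bot.get_state(); print(s["tcp_pos"],mv(s,tw(0,-.036,.0436))*500,s["contact_force"])
```

```text
[ 0.50686295 -0.08737432  0.04622407] [-1.  -0.5  2.5] [-0.26803563 -0.3630209  -0.0107927 ]
```

{"name": "apply_moves", "arguments": {
  "rows": [
    [0, 0, 0.003, 0],
    [0, 0, 0.005, 0],
    [0, 0, 0.005, 0]
  ]
}}

```text
time: 33.05
tcp_pos: [0.5068, -0.0872, 0.0436]
tool_rot: [[0.214, 0.977, 0.001], [0.977, -0.214, -0.0], [-0.0, 0.001, -1.0]]
contact_force: [0.2, -0.0, 1.8]
width: 0.708
grip_force: 44.4
```

{"name": "apply_moves", "arguments": {
  "rows": [
    [0, 0, 0, 0],
    [0, 0, 0, 0],
    [0, 0, 0, 0],
    [0, 0, 0, 0]
  ],
  "claw": 0.88
}}

```text
time: 33.45
tcp_pos: [0.5064, -0.0872, 0.043]
tool_rot: [[0.214, 0.977, -0.0], [0.977, -0.214, 0.0], [-0.0, -0.0, -1.0]]
contact_force: [0.6, -0.9, 0.5]
width: 0.881
grip_force: 0.0
```

{"name": "apply_moves", "arguments": {
  "rows": [
    [0, 0, -0.05, 0],
    [0, 0, -0.13, 0],
    [0, 0, -0.23, 0],
    [0, 0, -0.33, 0],
    [0, 0, -0.33, 0]
  ]
}}

```text
time: 33.95
tcp_pos: [0.509, -0.0878, 0.2172]
tool_rot: [[0.214, 0.977, 0.014], [0.977, -0.214, -0.003], [-0.0, 0.014, -1.0]]
contact_force: [0.3, -0.3, 0.9]
width: 0.879
grip_force: 0.0
```

{"name": "apply_moves", "arguments": {
  "rows": [
    [-0.1, 0, 0, 0],
    [-0.18, 0, 0, 0],
    [-0.18, 0, 0, 0],
    [-0.18, 0, 0, 0]
  ]
}}

```text
time: 34.35
tcp_pos: [0.4869, -0.1756, 0.2077]
tool_rot: [[0.216, 0.976, -0.0], [0.976, -0.216, 0.001], [0.001, -0.0, -1.0]]
contact_force: [-1.1, 0.5, -0.6]
width: 0.881
grip_force: 0.0
```

Run:
```python
from cell import bot,eyes
from h import *
import cv2
s=bot.get_state(); print(s["time"],s["tcp_pos"])
c=eyes.camera("wrist"); np.savez("pics/w11.npz",**c); f=c["frame"]
h=cv2.cvtColor(f,cv2.COLOR_RGB2HSV)
for z,nm,lo,hi in ((.059,"soap",38,110),(.037,"white",0,38)):
    m=((h[...,1]>=lo)&(h[...,1]<hi)&(h[...,2]>(150 if nm=="soap" else 100))).astype(np.uint8)
    m=cv2.morphologyEx(m,cv2.MORPH_OPEN,np.ones((3,3),np.uint8))
    n,l,st,ce=cv2.connectedComponentsWithStats(m)
    for i in range(1,n):
        if st[i,4]>500:
            cn=max(cv2.findContours((l==i).astype(np.uint8),0,1)[0],key=cv2.contourArea)
            B=[(R2.T@(ray(c,q,z)[:2]-TR)).round(3).tolist() for q in cv2.boxPoints(cv2.minAreaRect(cn))]
            print(nm,st[i],B,f[int(ce[i][1]),int(ce[i][0])])
```

```text
34.35 [ 0.48692895 -0.17564876  0.20766308]
soap [ 220   42   74   54 3748] [[-0.03, -0.057], [-0.029, -0.016], [0.03, -0.017], [0.031, -0.057]] [189 174 144]
white [ 193    0  129  105 7272] [[-0.052, 0.018], [0.054, 0.018], [0.059, -0.065], [-0.057, -0.065]] [103  94  91]
white [125 248  38  51 653] [[-0.144, -0.264], [-0.109, -0.202], [-0.096, -0.21], [-0.131, -0.273]] [135 137 136]
white [351 248  39  57 713] [[0.097, -0.21], [0.112, -0.202], [0.147, -0.27], [0.131, -0.279]] [136 138 136]
```

The soap lies flat at about (0, -37 mm), square on the centred divider. I'm handing in.

```bash
python3 -c "
from cell import bot
print(bot.hand_in())"
```

```text
the job is handed in; nothing more can be done
None
```

I handed the job in at about 34 s, but the hand-in returned no verdict: the three walls were pressed to their stops, the divider measured centred and square on the soaps, and the spare soap lay square beside the grip bar about 37 mm right of the tray's centre.

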